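# Prove the pull gauge and pack away its check set

### The job

First prove the bench pull gauge: draw its sprung slide out by the black handle until the pointer stands in the red band, hold it there for at least two seconds, and let the slide return fully home. Then pack its check set: take every brass weight off the peg rack and put it in the open walnut case together with the steel levelling bar. Last, shut the case's lid fully and swing the brass clamp arm down over it; leave the awl, tuning lever, key tops and glass insulator where they lie.

Things in the scene. Friction and masses are not known exactly. Their poses are not given: they have to be found in the camera images.
- gauge: Fixed bench pull gauge: green housing 160 x 56 x 45 mm (x, y, z) with a white scale on top; origin: centre of its underside. The slide comes out of its front face along the gauge's own -x (roughly towards the robot).
- gauge_slide (a joint): How far the gauge's sprung slide is pulled out, m: 0 home, 0.08 at the stop. A spring pulls it back with about 2.7 N at home, growing by 0.9 N per cm; it returns by itself when let go.
- pull_handle (a point): Point to grip on the slide's black handle, 60 mm above the bench, moving with the slide. The handle is an upright block 26 mm (gauge x) by 14 mm (gauge y), 12 to 72 mm above the bench, with a 36 mm wide, 6 mm thick flange on its front (-x) end: fingers closed along gauge y on the block are caught by the flange when pulling.
- pointer (a point): Tip of the slide's black pointer on top of the housing; it moves with the slide towards gauge -x. Axes as the gauge.
- red_band (a point): Centre of the red band beside the scale, 10 mm long along gauge x (the pointer must stand within these 10 mm, gauge x); its place along the scale differs from start to start (the slide must come out 30 to 65 mm). Axes as the gauge. Do not push it.
- rack: Fixed dark wooden peg rack, origin on the bench under the front face of its back board (330 mm wide, top 145 mm high). Four steel pegs, 8 mm thick, at y = -117, -39, 39 and 117 mm, point to the rack's own -x at height 130 mm; each is 68 mm long and its end turns up about 9 mm (highest point 143 mm).
- weight1: Brass check weight, 0.33 kg, may be absent: block 32 x 32 x 38 mm, above it a square strap, 80 mm high in all; origin: centre of the underside. Strap 12 mm wide (own x), 32 mm over its legs (own y), opening 24 mm wide, 38 to 76 mm up. It hangs on a peg, 45 mm out from the board, peg along own x. Grip both legs from outside (along own y), lift 15 mm or more, draw off along rack -x.
- weight2: Brass check weight, 0.33 kg, may be absent: block 32 x 32 x 38 mm, above it a square strap, 80 mm high in all; origin: centre of the underside. Strap 12 mm wide (own x), 32 mm over its legs (own y), opening 24 mm wide, 38 to 76 mm up. It hangs on a peg, 45 mm out from the board, peg along own x. Grip both legs from outside (along own y), lift 15 mm or more, draw off along rack -x.
- weight3: Brass check weight, 0.33 kg, may be absent: block 32 x 32 x 38 mm, above it a square strap, 80 mm high in all; origin: centre of the underside. Strap 12 mm wide (own x), 32 mm over its legs (own y), opening 24 mm wide, 38 to 76 mm up. It hangs on a peg, 45 mm out from the board, peg along own x. Grip both legs from outside (along own y), lift 15 mm or more, draw off along rack -x.
- weight4: Brass check weight, 0.33 kg, may be absent: block 32 x 32 x 38 mm, above it a square strap, 80 mm high in all; origin: centre of the underside. Strap 12 mm wide (own x), 32 mm over its legs (own y), opening 24 mm wide, 38 to 76 mm up. It hangs on a peg, 45 mm out from the board, peg along own x. Grip both legs from outside (along own y), lift 15 mm or more, draw off along rack -x.
- level_bar: Steel levelling bar, 120 x 22 x 14 mm (x, y, z), lying on the bench, with an upright black square knob 16 x 16 mm in its middle reaching to 64 mm height; origin: centre of the underside; 0.3 kg. Lift it by the knob.
- case: Fixed walnut case, bottom half 170 x 260 x 50 mm (x, y, z) outside, walls and floor 8 mm thick; origin: centre of its underside; front is -x. There is room for four standing weights and the bar.
- case_in (a point): Centre of the case's inner floor, 154 x 244 mm; axes as the case.
- lid (a joint): Angle of the case's lid, rad: 0 shut, about 1.6 standing open. A stiff hinge keeps it where it is left; about 1 N m moves it.
- lid_hinge (a point): Middle of the lid's hinge line (along case y), on the case's back upper edge, 50 mm high. The lid is a 55 mm deep shell, 170 mm from hinge to front edge and 260 mm wide; open, it stands upright behind the case with its outer face (105 mm above the bench when shut) turned away from the robot.
- clamp (a joint): Angle of the brass clamp arm, rad: 0 lying down flat on the shut lid, towards case +x; it grows as the arm swings up and over towards the case's front, 2.2 at its stop. It starts at about 2, leaning to the front, and stays where it is left (under 4 N at its tip moves it).
- clamp_pivot (a point): Pivot of the clamp arm (axis along case y), on a brass post in front of the case's front wall, 112 mm above the bench. The arm is 70 mm long, 14 mm wide (18 mm at the black tip), 10 mm thick.
- clamp_tip (a point): End of the clamp arm.
- awl: Horn-handled voicing awl, 150 mm long, 22 mm thick, lying on the bench. Leave alone.
- tuning_lever: Tuning lever with wooden handle and steel head, 200 mm long, lying on the bench. Leave alone.
- key_top1: Ivory-white celluloid key top, 60 x 24 x 4 mm. Leave alone.
- key_top2: Ivory-white celluloid key top, 60 x 24 x 4 mm. Leave alone.
- key_top3: Ivory-white celluloid key top, 60 x 24 x 4 mm. Leave alone.
- insulator: Squat green glass insulator, 68 mm wide, 62 mm high. Leave alone.
Not all that is in view belongs to the job. Leave any green or purple look-alike of the weight3 alone.

How it is judged:
By the outcome, as a careful person would: the job done as asked, in the order asked, and still so for the second after the job is handed in, with the robot touching nothing.
Of weight1, weight2, weight3, weight4 only 2 to 4 are there at a start; the rules pass over those that are not, and their reading is None.
At some moment in a run one of level_bar may be knocked a few centimetres aside while the robot is not near it.
It also fails if it takes over 210 s, if anything falls off the work surface, if the arm or the gripper's body presses on something with over 40 N, if the wrist force passes 120 N, or if a joint passes its speed limit or range.

### The arm

A 6-joint arm with a two-finger parallel gripper is mounted at the origin on the work surface. World frame = base frame: x ahead of the robot, y to its left, z up, the work surface at z = 0. Lengths are in m, angles in rad, forces in N, time in s.
With the tool pointing down it reaches from about 0.25 to 0.85 m from the base axis. Payload 12.5 kg.
Tool frame: the origin (TCP) lies at the very end of the fingers, on their centre line; the grasp point (between the pads) lies 19 mm behind it; z points along the fingers, y is the direction in which the jaws open and shut (so a half turn about z gives the same grasp; the last joint's range is limited). The gripper opens to 93 mm and grips with 3 to 60 N. Pads are 15 mm wide; open, the fingers measure 128 mm over their backs; the gripper's body (75 mm by 188 mm) begins 65 mm behind the grasp point.
Start: joints at [-1.322, 0.351, 1.652, -0, 1.139, -0.085], TCP at [0.18, -0.52, 0.219] pointing down, gripper open.
Joint ranges: [-2.75, 2.75], [-0.79, 2.1], [0.01, 2.65], [-1.57, 4.71], [0.07, 3.14], [-2.87, 2.87]. Speed limits (rad/s): [2.22, 2.22, 2.79, 3.14, 3.14, 3.14].

### API

Orientations are given as a unit quaternion [x, y, z, w].
In Python, from plant import sensors, viewer, job gives the robot as it stands.
- The arm moves only by the tool move_arm, never from a script. Its argument "targets" is a list that holds one entry, the list of rows, each a list of 7 numbers: the shift along the tool's x, y, z in cm, then the turn, a rotation vector about the tool's x, y, z in rad, then the gripper's target within -1 to 1 (fully open at 1, half-way at 0, shut at -1). A call has 1 to 8 rows; each row is the pose to reach, as a shift and turn from the pose measured when the call began, along the tool's axes at that moment; what a row does not reach only later rows make up. A row lasts 1/10 s, in which the tool goes at most 50 mm and 8.59 degrees, less where a joint would pass 70% of its speed; a pose out of reach is approached as far as the arm can. A call with a gripper value outside its range is refused whole. The fingers move at their own pace and stop on an object; "newtons" is the grip in N (left out, the last holds). Time passes only in rows, so rows that repeat a pose let the fingers close. It gives the time, the measured TCP pose, the force and the opening at its end, in the units of the state.
- sensors.read_state(): the state, without advancing time (a new reading comes with each control period).
- viewer.read_camera(name): name is "scene" or "top" or "wrist"; returns a dict with "color" (384x512x3 uint8, red, green, blue), "K" (3x3 intrinsics, pixels), "position" and "rotation" of the camera in the world; the wrist camera has in their place "T_tool_cam" (4x4, takes a point from camera to tool coordinates, whose origin is the TCP and whose axes are the flange's). Camera axes: x right, y down, z forward; pixel columns grow to the right and rows downward; lengths in m; the calibration is good to about 2 mm. A picture is of the moment at which its call begins: read the wrist's pose just before it. There is no depth.
- job.finish_job(): hands the job in, once; it reports no verdict.
The state is a dict: "time": time; "qpos": joint angles; "qvel": joint speeds; "effort": joint torques, N m; "tcp_pos": TCP position; "tool_rot": TCP orientation; "wrist_force": force on the tool from outside, world axes, zero at the start; "torque": the same for the moment, N m; "gripper_width": finger opening in m.
Only numpy, scipy, OpenCV 4.12 (cv2) and the standard library are available. Lean on these libraries where they do the work, as an engineer would, in place of code of your own. Each camera call takes 0.05 s, during which the arm holds its last target.

## Working session

There is one attempt and no reset: what is moved stays moved. The work goes in short steps, Python scripts to look and compute and a tool call to move; the robot and the scene stay as the last step left them, time stands still between calls to the robot, and variables do not carry over. Pictures are saved under pics/ and viewed, and the job is handed in when it is done.

Besides the shell and the picture viewer there is one more tool, called after "Emit:" in YAML: its name, and indented under it one key for each argument. move_arm: Moves the arm, as the interface text tells. Its arguments: {"type":"object","properties":{"targets":{"type":"array"},"newtons":{"type":"number"}},"required":["targets"]}

```bash
ls; mkdir -p pics
cat > h.py <<'E'
import numpy as np, cv2
from scipy.spatial.transform import Rotation as R
from plant import sensors, viewer, job
def ray(c,u,v):
    d=np.asarray(c['rotation'])@np.linalg.inv(c['K'])@np.array([u,v,1.]); return np.asarray(c['position']),d
def onz(c,u,v,z):
    p,d=ray(c,u,v); return p+d*(z-p[2])/d[2]
def proj(c,P):
    q=np.asarray(c['rotation']).T@(np.asarray(P)-np.asarray(c['position'])); q=np.asarray(c['K'])@q; return q[:2]/q[2]
def wrist():
    s=sensors.read_state(); c=viewer.read_camera('wrist'); T=c['T_tool_cam']; Rt=R.from_quat(s['tool_rot']).as_matrix()
    c['position']=np.array(s['tcp_pos'])+Rt@T[:3,3]; c['rotation']=Rt@T[:3,:3]; return c
def tri(a,ua,b,ub):
    p,d=ray(a,*ua);q,e=ray(b,*ub);A=np.stack([d,-e],1);t=np.linalg.lstsq(A,q-p,rcond=None)[0]
    x=p+d*t[0];y=q+e*t[1];return (x+y)/2,np.linalg.norm(x-y)
def save(n,im,sc=1): cv2.imwrite('pics/%s.png'%n,cv2.resize(im[...,::-1],None,fx=sc,fy=sc,interpolation=cv2.INTER_CUBIC))
def to_tool(dw):
    s=sensors.read_state(); return R.from_quat(s['tool_rot']).inv().apply(dw)*100
E
python3 - <<'E'
from h import *
import pickle
s=sensors.read_state(); print({k:np.round(v,3) for k,v in s.items()}); print(R.from_quat(s['tool_rot']).as_matrix().round(3))
d={}
for n in ['scene','top']:
    c=viewer.read_camera(n); d[n]=c; save(n+'0',c['color'],1.5); print(n,c['K'],c['position'],c['rotation'])
c=wrist(); d['wrist']=c; save('wrist0',c['color']); print(c['T_tool_cam'])
pickle.dump(d,open('c0.pkl','wb'))
E
```

```text
pics
{'time': np.float64(0.0), 'qpos': array([-1.322,  0.351,  1.652,  0.   ,  1.139, -0.085]), 'qvel': array([ 0.001,  0.001, -0.001, -0.002,  0.   ,  0.001]), 'effort': array([ 2.0000e-03, -4.9731e+01, -2.8525e+01,  7.0000e-02,  2.6000e-02,
       -0.0000e+00]), 'tcp_pos': array([ 0.18 , -0.519,  0.218]), 'tool_rot': array([ 0.986,  0.166, -0.   , -0.001]), 'wrist_force': array([ 0.078,  0.186, -0.353]), 'torque': array([-0.013, -0.007,  0.005]), 'gripper_width': np.float64(0.093)}
[[ 0.945  0.328 -0.   ]
 [ 0.328 -0.945  0.001]
 [ 0.    -0.001 -1.   ]]
scene [[375.54370853   0.         258.6588802 ]
 [  0.         375.54370853 193.87593797]
 [  0.           0.           1.        ]] [ 1.10257909 -0.252554    1.05203942] [ 0.82893287  0.468457   -0.15176065 -0.26530555]
top [[453.78845011   0.         256.16662753]
 [  0.         453.78845011 190.24245222]
 [  0.           0.           1.        ]] [0.38916948 0.09134779 1.4073275 ] [-0.70153421  0.71101087 -0.04003231  0.0266591 ]
[[ 1.21250240e-04 -9.59216468e-01 -2.82672518e-01  7.94207105e-02]
 [ 9.99999721e-01  3.24821904e-04 -6.73303208e-04  9.57284989e-04]
 [ 7.37661751e-04 -2.82672358e-01  9.59216239e-01 -1.65463918e-01]
 [ 0.00000000e+00  0.00000000e+00  0.00000000e+00  1.00000000e+00]]
```

```bash
sed -i 's/^def ray/def RM(c):\n    r=np.asarray(c["rotation"]); return R.from_quat(r).as_matrix() if r.shape==(4,) else r\ndef ray/; s/np.asarray(c\[.rotation.\])@/RM(c)@/; s/np.asarray(c\[.rotation.\]).T@/RM(c).T@/' h.py; cat h.py | head -14
```

```text
import numpy as np, cv2
from scipy.spatial.transform import Rotation as R
from plant import sensors, viewer, job
def RM(c):
    r=np.asarray(c["rotation"]); return R.from_quat(r).as_matrix() if r.shape==(4,) else r
def ray(c,u,v):
    d=RM(c)@np.linalg.inv(c['K'])@np.array([u,v,1.]); return np.asarray(c['position']),d
def onz(c,u,v,z):
    p,d=ray(c,u,v); return p+d*(z-p[2])/d[2]
def proj(c,P):
    q=RM(c).T@(np.asarray(P)-np.asarray(c['position'])); q=np.asarray(c['K'])@q; return q[:2]/q[2]
def wrist():
    s=sensors.read_state(); c=viewer.read_camera('wrist'); T=c['T_tool_cam']; Rt=R.from_quat(s['tool_rot']).as_matrix()
    c['position']=np.array(s['tcp_pos'])+Rt@T[:3,3]; c['rotation']=Rt@T[:3,:3]; return c
```

View pics/scene0.png

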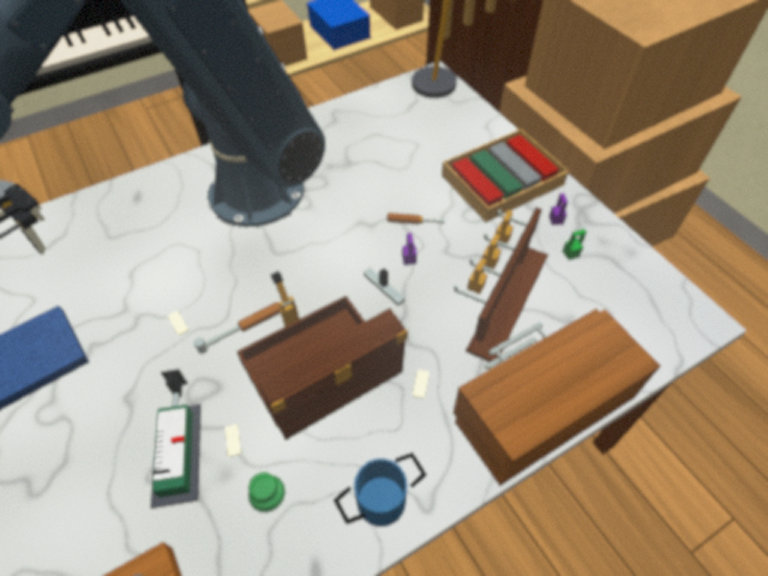

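View pics/top0.png

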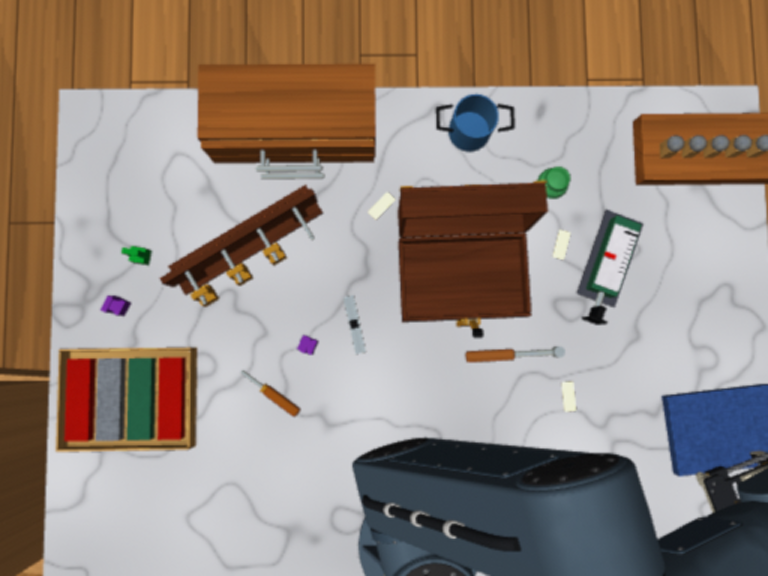

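Run:
```python
from h import *
import pickle
d=pickle.load(open('c0.pkl','rb'))
t=d['top']['color']; s=d['scene']['color']
save('tg',t[130:225,375:440],8 if 0 else 6); save('tc',t[110:260,210:375],4.5); save('tr',t[115:245,100:230],4.5)
save('sg',s[240:345,90:150],5.5);save('sc',s[175:300,110:290],4.2);save('sr',s[130:250,270:380],5)
```

```text
(no output)
```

View pics/tg.png

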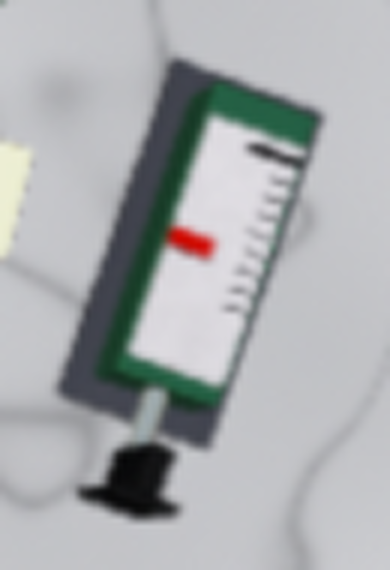

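View pics/tc.png

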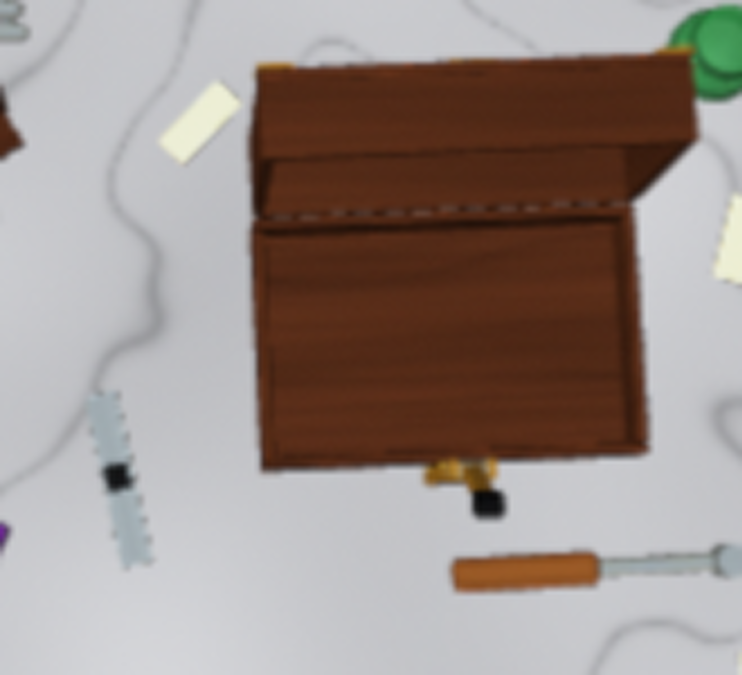

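View pics/tr.png

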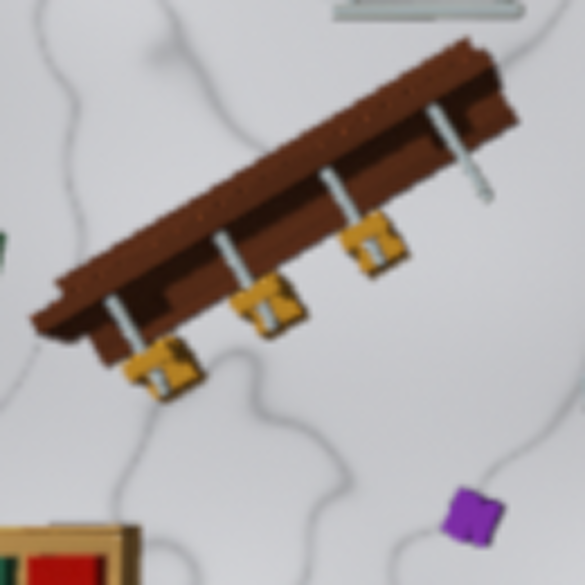

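View pics/sg.png

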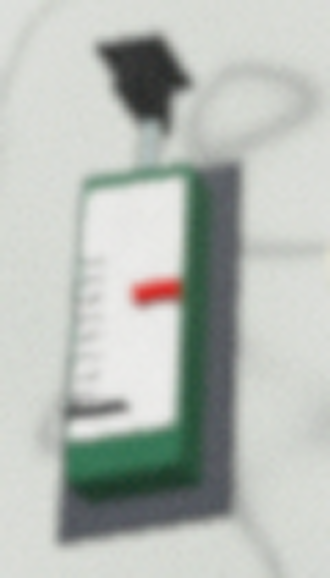

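View pics/sc.png

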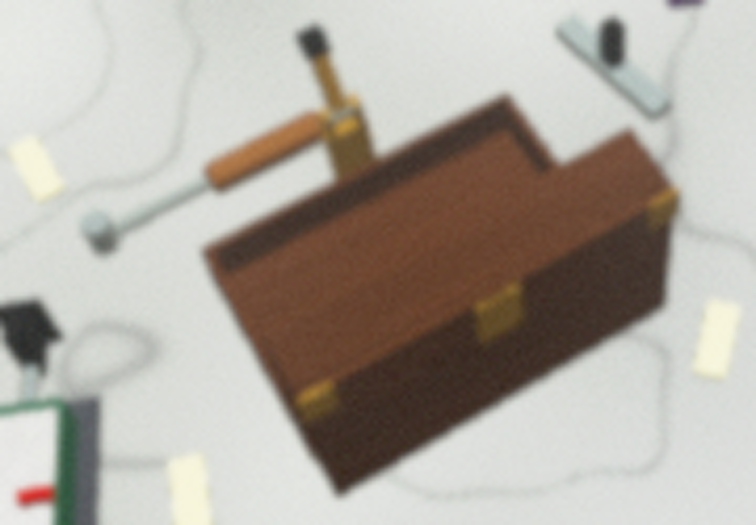

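View pics/sr.png

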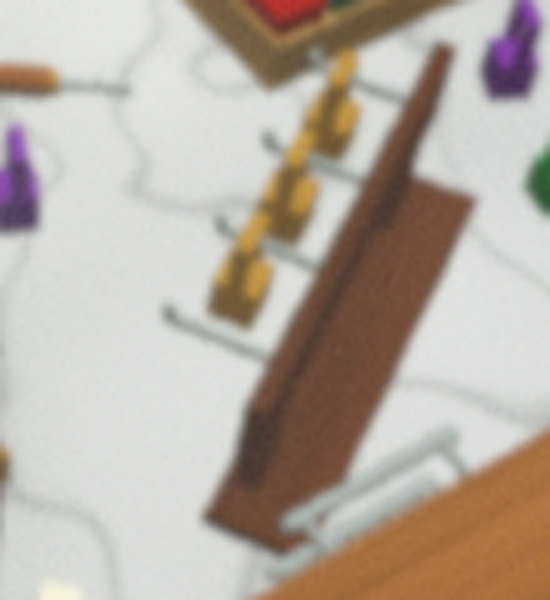

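Run:
```python
from h import *
import pickle
d=pickle.load(open('c0.pkl','rb')); T=d['top'];S=d['scene']
tg=lambda u,v:(375+u/6,130+v/6); tc=lambda u,v:(210+u/4.5,110+v/4.5); tr=lambda u,v:(100+u/4.5,115+v/4.5)
sg=lambda u,v:(90+u/5.5,240+v/5.5); sc=lambda u,v:(110+u/4.2,175+v/4.2); sr=lambda u,v:(270+u/5,130+v/5)
def p(n,a,b):
    x,e=tri(T,a,S,b); print(n,x.round(4),round(e,4))
p('red',tg(191,243),sg(158,293)); p('ptr tip',tg(250,148),sg(128,406))
print('red z45',onz(T,*tg(191,243),.046),'ptrtip',onz(T,*tg(250,148),.047))
print('housing top corners z45',[onz(T,*tg(*q),.045).round(4)[:2] for q in [(210,85),(320,118),(212,402),(115,373)]])
print('base corners z0',[onz(T,*tg(*q),.003).round(4)[:2] for q in [(172,58),(60,390),(208,445),(322,115)]])
p('clamp tip',tc(488,503),sc(313,42))
p('knob',tc(117,472),sc(612,28))
print('bar ends z14',[onz(T,*tc(*q),.014).round(4)[:2] for q in [(104,393),(137,565)]])
print('case rim z50',[onz(T,*tc(*q),.05).round(4)[:2] for q in [(263,469),(647,452),(632,206),(253,218)]])
p('case front corner L',tc(263,469),sc(505,97)); p('front corner R',tc(647,452),sc(205,250))
p('lid topL',tc(258,68),sc(632,135));p('lid topR',tc(692,52),sc(303,395))
print('pegtip',[onz(T,*tr(*q),.14).round(4)[:2] for q in [(488,198),(380,258),(272,330),(163,393)]])
print('pegroot',[onz(T,*tr(*q),.13).round(4)[:2] for q in [(433,107),(327,172),(221,236),(111,300)]])
p('pegtip4',tr(488,196),sr(167,314))
p('pegtip3',tr(376,255),sr(218,222))
```

```text
red [ 0.573  -0.3929  0.0462] 0.004
ptr tip [ 0.6212 -0.4244  0.0477] 0.0048
red z45 [ 0.57245505 -0.39502934  0.046     ] ptrtip [ 0.62071759 -0.42712638  0.047     ]
housing top corners z45 [array([ 0.6538, -0.4089]), array([ 0.6362, -0.4646]), array([ 0.4915, -0.4024]), array([ 0.5068, -0.3537])]
base corners z0 [array([ 0.6766, -0.4048]), array([ 0.5019, -0.3383]), array([ 0.4723, -0.4144]), array([ 0.6454, -0.4829])]
clamp tip [ 0.4181 -0.1006  0.1685] 0.0026
knob [0.4443 0.1267 0.0604] 0.0022
bar ends z14 [array([0.4998, 0.1353]), array([0.3825, 0.114 ])]
case rim z50 [array([0.4449, 0.029 ]), array([ 0.4528, -0.2277]), array([ 0.619 , -0.2233]), array([0.6137, 0.0329])]
case front corner L [0.4456 0.0289 0.0391] 0.0009
front corner R [ 0.454  -0.2269  0.0432] 0.005
lid topL [0.6599 0.0283 0.2644] 0.0213
lid topR [ 0.6837 -0.2203  0.2192] 0.0058
pegtip [array([0.5991, 0.1998]), array([0.562 , 0.2672]), array([0.5177, 0.3341]), array([0.4793, 0.4011])]
pegroot [array([0.6594, 0.2351]), array([0.6185, 0.302 ]), array([0.5785, 0.3683]), array([0.5388, 0.4365])]
pegtip4 [0.6023 0.2013 0.1313] 0.0019
pegtip3 [0.5638 0.2692 0.1355] 0.0026
```

```bash
cat >> h.py <<'E'
def goto(x,y,z,yaw_y=None,tilt=None):
    """print the tool-axes shift (cm) and rotvec to reach tcp xyz pointing down with tool y along angle yaw_y (deg, world)"""
    s=sensors.read_state(); r=R.from_quat(s['tool_rot']); sh=r.inv().apply(np.array([x,y,z])-s['tcp_pos'])*100
    if yaw_y is None:
        ty=r.as_matrix()[:,1]; yaw_y=np.degrees(np.arctan2(ty[1],ty[0]))
    a=np.radians(yaw_y); Y=np.array([np.cos(a),np.sin(a),0]); Z=np.array([0,0,-1.]); X=np.cross(Y,Z)
    rv=(r.inv()*R.from_matrix(np.stack([X,Y,Z],1))).as_rotvec()
    print('shift',sh.round(2),'rot',rv.round(3),'from',np.round(s['tcp_pos'],4),'t',round(float(s['time']),2))
def st():
    s=sensors.read_state(); m=R.from_quat(s['tool_rot']).as_matrix()
    print('t',round(float(s['time']),2),'tcp',np.round(s['tcp_pos'],4),'yaw_y',np.degrees(np.arctan2(m[1,1],m[0,1])).round(2),'zax',m[:,2].round(3),'F',np.round(s['wrist_force'],1),'w',np.round(s['gripper_width'],4),'q',np.round(s['qpos'],2))
E
python3 - <<'E'
from h import *
import pickle
d=pickle.load(open('c0.pkl','rb')); T=d['top'];S=d['scene']
for q in [(140,450),(140,490),(80,490),(178,513)]: print(onz(T,375+q[0]/6,130+q[1]/6,.072).round(4))
for q in [(98,42),(150,35),(190,82),(112,62)]: print(onz(S,90+q[0]/5.5,240+q[1]/5.5,.072).round(4))
goto(.45,-.365,.25,-110.8)
E
```

```text
[ 0.4662 -0.3557  0.072 ]
[ 0.4464 -0.3548  0.072 ]
[ 0.4468 -0.325   0.072 ]
[ 0.4348 -0.3731  0.072 ]
[ 0.4377 -0.3695  0.072 ]
[ 0.4479 -0.3445  0.072 ]
[ 0.4854 -0.3355  0.072 ]
[ 0.453  -0.3668  0.072 ]
shift [30.55 -5.75 -3.17] rot [-0.001  0.     0.697] from [ 0.1802 -0.5194  0.2183] t 0.15
```

Emit:
move_arm:
  targets:
    - [[30.5, -5.8, -3.2, 0, 0, 0.7, 1], [30.5, -5.8, -3.2, 0, 0, 0.7, 1], [30.5, -5.8, -3.2, 0, 0, 0.7, 1], [30.5, -5.8, -3.2, 0, 0, 0.7, 1], [30.5, -5.8, -3.2, 0, 0, 0.7, 1], [30.5, -5.8, -3.2, 0, 0, 0.7, 1], [30.5, -5.8, -3.2, 0, 0, 0.7, 1], [30.5, -5.8, -3.2, 0, 0, 0.7, 1]]

```text
time: 0.95
tcp_pos: [0.4522, -0.3625, 0.2504]
tool_rot: [0.984, -0.18, 0.0, -0.001]
wrist_force: [-0.9, 0.4, -0.3]
gripper_width: 0.0928
```

Run:
```python
from h import *
import pickle
st(); c=wrist(); save('w1',c['color'],1.5); pickle.dump(c,open('w1.pkl','wb'))
print(proj(c,[.456,-.357,.072]),proj(c,[.5725,-.395,.046]))
```

```text
t 0.95 tcp [ 0.4522 -0.3625  0.2504] yaw_y -110.76 zax [ 0.001  0.001 -1.   ] F [-0.9  0.4 -0.3] w 0.0928 q [-0.76  0.38  1.54  0.    1.23  1.18]
[255.3526837  175.78664938] [250.5539385  73.4545019]
```

View pics/w1.png

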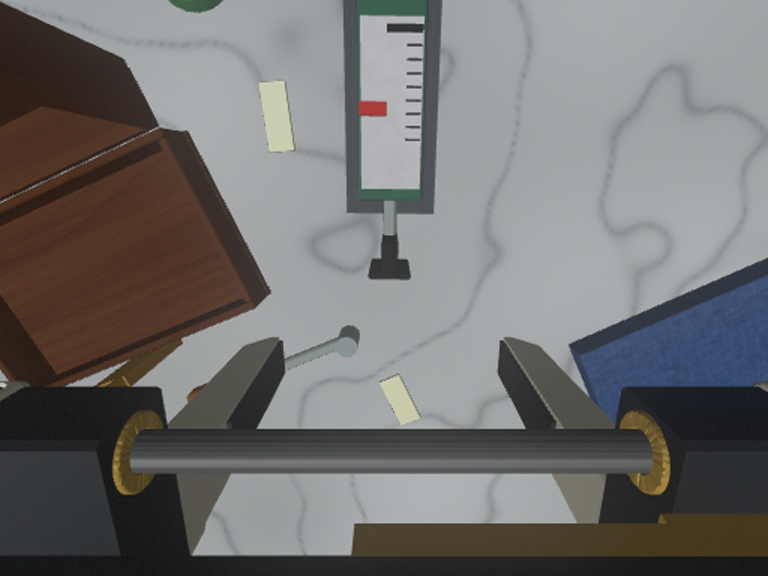

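Run:
```python
from h import *
import pickle
c=pickle.load(open('w1.pkl','rb'))
g=np.array([.935,-.3546]);gy=np.array([.3546,.935])
def f(n,u,v,z):
    P=onz(c,u/1.5,v/1.5,z); print(n,P.round(4),'along gx',(P[:2]@g).round(4),'gy',(P[:2]@gy).round(4))
f('blk back',390,236,.072);f('flange front top',390,261,.072); f('flange L',369,270,.072);f('flange R',411,270,.072)
f('red',373,108.5,.046);f('ptr',390,27.5,.047);f('tick0',415,45,.045);f('tick last',412,140,.045)
f('house L',358,189,.045);f('house R',424,189,.045); f('houseL top',357,10,.045)
f('rod',390,203,.045)
```

```text
blk back [ 0.4758 -0.3708  0.072 ] along gx 0.5763 gy -0.178
flange front top [ 0.4561 -0.3633  0.072 ] along gx 0.5553 gy -0.178
flange L [ 0.4551 -0.344   0.072 ] along gx 0.5475 gy -0.1602
flange R [ 0.4426 -0.3771  0.072 ] along gx 0.5475 gy -0.1957
red [ 0.5745 -0.3933  0.046 ] along gx 0.6766 gy -0.164
ptr [ 0.6237 -0.4268  0.047 ] along gx 0.7345 gy -0.1779
tick0 [ 0.6059 -0.4411  0.045 ] along gx 0.7229 gy -0.1976
tick last [ 0.5405 -0.4149  0.045 ] along gx 0.6525 gy -0.1962
house L [ 0.5195 -0.3578  0.045 ] along gx 0.6126 gy -0.1503
house R [ 0.4994 -0.411   0.045 ] along gx 0.6127 gy -0.2072
houseL top [ 0.6443 -0.4074  0.045 ] along gx 0.7469 gy -0.1525
rod [ 0.4987 -0.3794  0.045 ] along gx 0.6008 gy -0.1779
```

Emit:
move_arm:
  targets:
    - [[1.5, 0, 8, 0, 0, 0, 0.2], [1.5, 0, 12, 0, 0, 0, 0.2], [1.5, 0, 15, 0, 0, 0, 0], [1.5, 0, 18, 0, 0, 0, 0], [1.5, 0, 20.7, 0, 0, 0, 0], [1.5, 0, 20.7, 0, 0, 0, 0], [1.5, 0, 20.7, 0, 0, 0, 0], [1.5, 0, 20.7, 0, 0, 0, 0]]
  newtons: 25

```text
time: 1.8
tcp_pos: [0.4647, -0.3697, 0.0448]
tool_rot: [0.983, -0.181, 0.001, 0.0]
wrist_force: [1.4, -0.5, 0.3]
gripper_width: 0.0466
```

Run:
```python
from h import *
st(); c=wrist(); save('w2',c['color'],1.5)
```

```text
t 1.8 tcp [ 0.4647 -0.3697  0.0448] yaw_y -110.85 zax [ 0.001 -0.001 -1.   ] F [ 1.4 -0.5  0.3] w 0.0466 q [-0.75  0.65  1.66  0.    0.83  1.18]
```

View pics/w2.png

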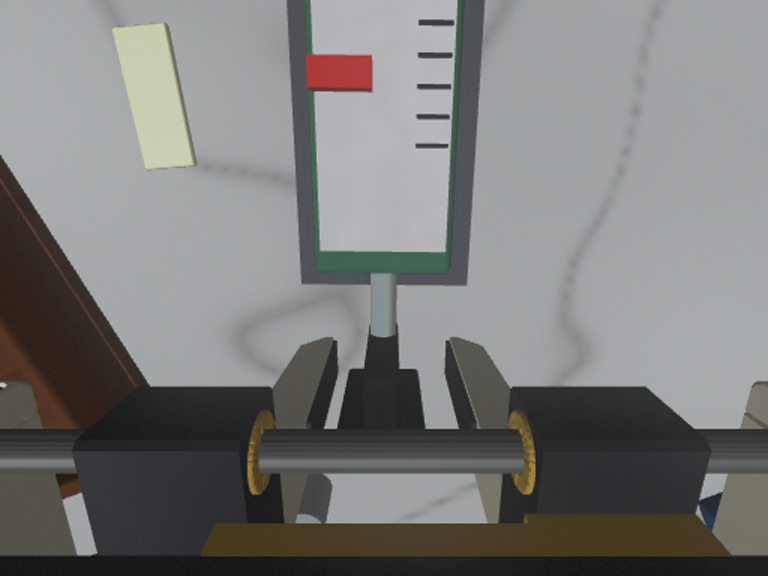

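Emit:
move_arm:
  targets:
    - [[0.2, 0, 0, 0, 0, 0, -1], [0.2, 0, 0, 0, 0, 0, -1], [0.2, 0, 0, 0, 0, 0, -1], [0.2, 0, 0, 0, 0, 0, -1], [0.2, 0, 0, 0, 0, 0, -1], [0.2, 0, 0, 0, 0, 0, -1], [0.2, 0, 0, 0, 0, 0, -1], [0.2, 0, 0, 0, 0, 0, -1]]
  newtons: 25

```text
time: 2.65
tcp_pos: [0.4679, -0.3671, 0.0449]
tool_rot: [0.983, -0.181, 0.001, -0.002]
wrist_force: [9.4, 21.0, 6.1]
gripper_width: 0.0137
```

Run:
```python
from h import *
st(); c=wrist(); save('w3',c['color'],1.5)
```

```text
t 2.65 tcp [ 0.4679 -0.3671  0.0449] yaw_y -110.86 zax [ 0.002  0.004 -1.   ] F [ 9.4 21.   6.1] w 0.0137 q [-0.75  0.65  1.65  0.01  0.84  1.19]
```

View pics/w3.png

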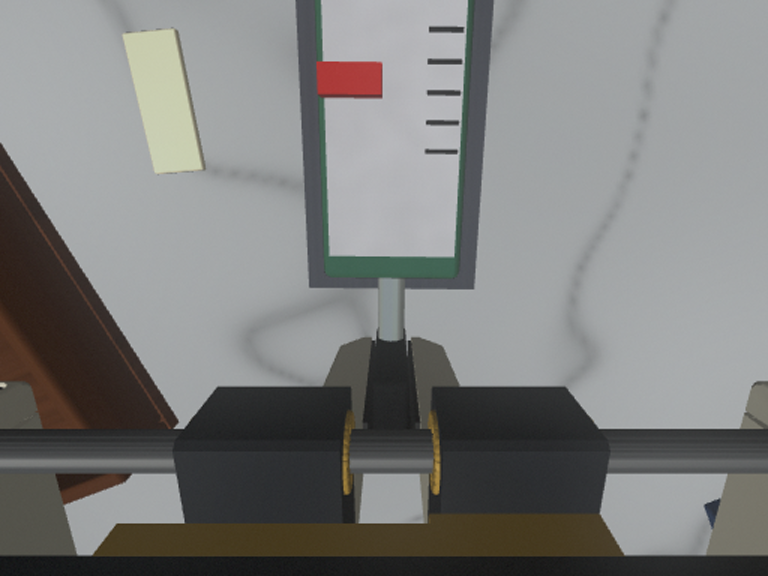

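Emit:
move_arm:
  targets:
    - [[-0.8, 0, 0, 0, 0, 0, -1], [-1.6, 0, 0, 0, 0, 0, -1], [-2.4, 0, 0, 0, 0, 0, -1], [-3.2, 0, 0, 0, 0, 0, -1], [-4, 0, 0, 0, 0, 0, -1], [-4.8, 0, 0, 0, 0, 0, -1], [-5.5, 0, 0, 0, 0, 0, -1], [-5.5, 0, 0, 0, 0, 0, -1]]

```text
time: 3.5
tcp_pos: [0.4169, -0.3469, 0.0451]
tool_rot: [0.983, -0.182, 0.002, -0.003]
wrist_force: [9.8, 4.8, -3.1]
gripper_width: 0.0137
```

Run:
```python
from h import *
st(); c=wrist(); save('w4',c['color'],1.5); t=viewer.read_camera('top')['color']; save('t4',t[130:240,360:450],5)
```

```text
t 3.5 tcp [ 0.4169 -0.3469  0.0451] yaw_y -110.92 zax [ 0.004  0.004 -1.   ] F [ 9.8  4.8 -3.1] w 0.0137 q [-0.78  0.58  1.8   0.01  0.77  1.15]
```

View pics/w4.png

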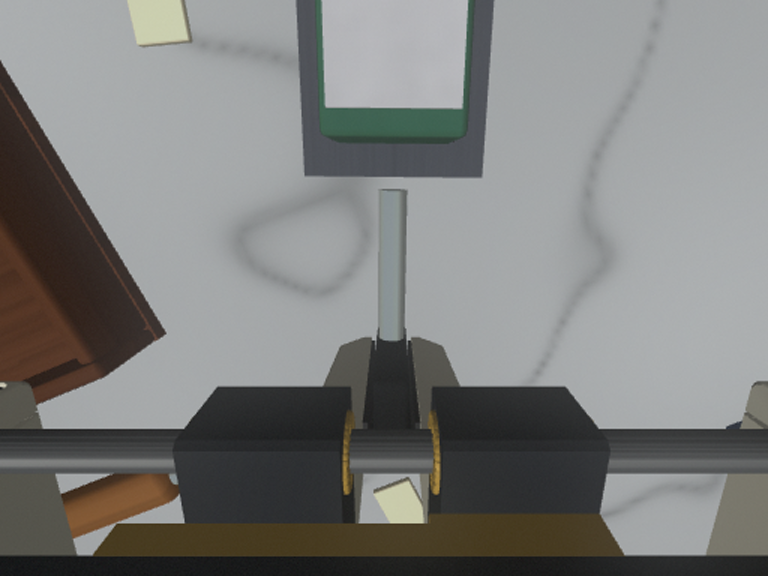

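View pics/t4.png

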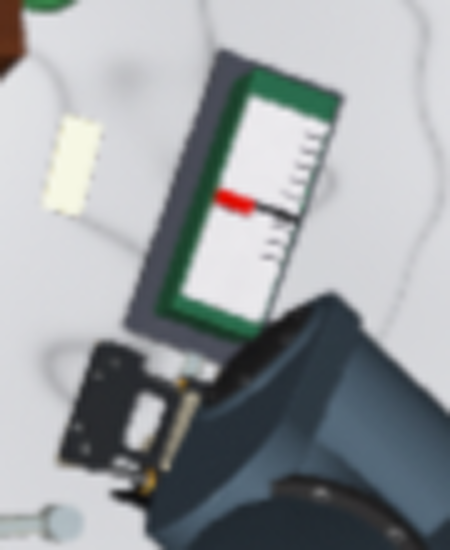

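Run:
```python
from h import *
T=viewer.read_camera('top'); t=T['color'].astype(int)
g=np.array([.935,-.3546])
r=(t[...,0]>150)&(t[...,1]<90)&(t[...,2]<90); r[:, :390]=0; r[:160]=0;r[190:]=0; 
ys,xs=np.where(r[:, :450]); P=np.array([onz(T,x,y,.0455)[:2]@g for x,y in zip(xs,ys)]); print(len(xs),P.min(),P.mean(),P.max())
for q in [(260,207),(275,211.5),(292,218)]: print(onz(T,360+q[0]/5,130+q[1]/5,.047)[:2]@g)
st()
```

```text
20 0.6728725235699208 0.6769328377655749 0.6808237495986715
0.6778798445920684
0.678409632243861
0.6781928438960023
t 3.65 tcp [ 0.4174 -0.347   0.045 ] yaw_y -110.91 zax [ 0.004  0.004 -1.   ] F [ 9.5  5.1 -1.8] w 0.0137 q [-0.78  0.58  1.8   0.01  0.77  1.15]
```

Emit:
move_arm:
  targets:
    - [[-0.3, 0, 0, 0, 0, 0, -1], [-0.3, 0, 0, 0, 0, 0, -1], [-0.3, 0, 0, 0, 0, 0, -1], [-0.3, 0, 0, 0, 0, 0, -1], [-0.3, 0, 0, 0, 0, 0, -1], [-0.3, 0, 0, 0, 0, 0, -1], [-0.3, 0, 0, 0, 0, 0, -1], [-0.3, 0, 0, 0, 0, 0, -1]]

```text
time: 4.45
tcp_pos: [0.4153, -0.3461, 0.0451]
tool_rot: [0.983, -0.182, 0.003, -0.002]
wrist_force: [8.6, 0.0, -4.6]
gripper_width: 0.0139
```

Emit:
move_arm:
  targets:
    - [[-0.1, 0, 0, 0, 0, 0, -1], [-0.1, 0, 0, 0, 0, 0, -1], [-0.1, 0, 0, 0, 0, 0, -1], [-0.1, 0, 0, 0, 0, 0, -1], [-0.1, 0, 0, 0, 0, 0, -1], [-0.1, 0, 0, 0, 0, 0, -1], [-0.1, 0, 0, 0, 0, 0, -1], [-0.1, 0, 0, 0, 0, 0, -1]]

```text
time: 5.25
tcp_pos: [0.4152, -0.3461, 0.0451]
tool_rot: [0.983, -0.182, 0.004, -0.002]
wrist_force: [9.5, -0.3, -6.0]
gripper_width: 0.0141
```

Run:
```python
from h import *
T=viewer.read_camera('top');save('t5',T['color'][130:240,360:450],5);st()
```

```text
t 5.3 tcp [ 0.4152 -0.3461  0.0451] yaw_y -110.96 zax [ 0.008  0.002 -1.   ] F [ 8.7 -1.2 -5.6] w 0.0139 q [-0.78  0.57  1.81  0.01  0.76  1.14]
```

View pics/t5.png

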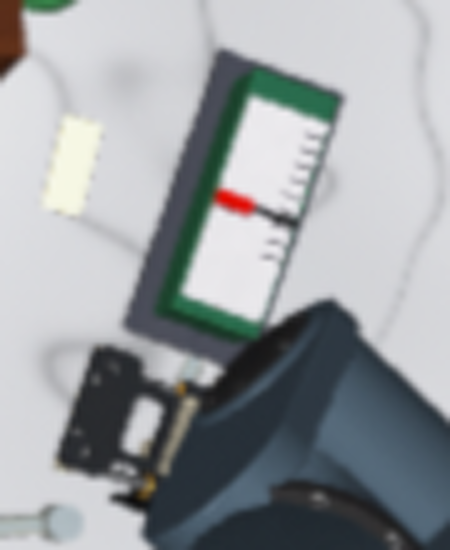

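Emit:
move_arm:
  targets:
    - [[-0.1, 0, 0, 0, 0, 0, -1], [-0.1, 0, 0, 0, 0, 0, -1], [-0.1, 0, 0, 0, 0, 0, -1], [-0.1, 0, 0, 0, 0, 0, -1], [-0.1, 0, 0, 0, 0, 0, -1], [-0.1, 0, 0, 0, 0, 0, -1], [-0.1, 0, 0, 0, 0, 0, -1], [-0.1, 0, 0, 0, 0, 0, -1]]

```text
time: 6.1
tcp_pos: [0.4149, -0.3459, 0.0451]
tool_rot: [0.983, -0.182, 0.005, -0.002]
wrist_force: [9.1, -0.6, -5.5]
gripper_width: 0.0136
```

Emit:
move_arm:
  targets:
    - [[-0.1, 0, 0, 0, 0, 0, -1], [-0.1, 0, 0, 0, 0, 0, -1], [-0.1, 0, 0, 0, 0, 0, -1], [-0.1, 0, 0, 0, 0, 0, -1], [-0.1, 0, 0, 0, 0, 0, -1], [-0.1, 0, 0, 0, 0, 0, -1], [-0.1, 0, 0, 0, 0, 0, -1], [-0.1, 0, 0, 0, 0, 0, -1]]

```text
time: 6.9
tcp_pos: [0.4147, -0.3459, 0.0451]
tool_rot: [0.983, -0.182, 0.006, -0.001]
wrist_force: [7.8, -0.1, -5.2]
gripper_width: 0.0137
```

Run:
```python
from h import *
T=viewer.read_camera('top');save('t6',T['color'][130:240,360:450],5);st()
```

```text
t 6.95 tcp [ 0.4147 -0.3459  0.0451] yaw_y -111.0 zax [ 0.012  0.001 -1.   ] F [ 8.4 -0.6 -5.5] w 0.0139 q [-0.79  0.57  1.81  0.01  0.75  1.14]
```

View pics/t6.png

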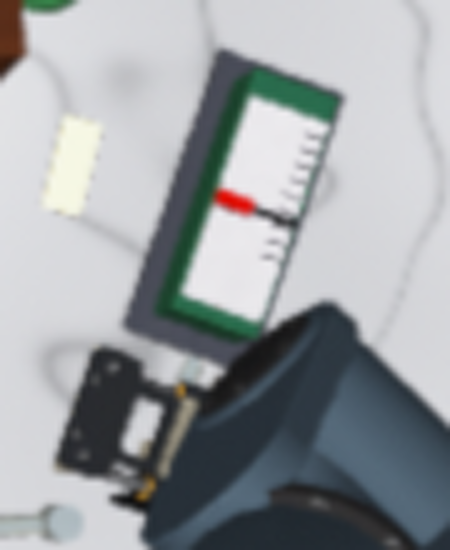

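Emit:
move_arm:
  targets:
    - [[-0.1, 0, 0, 0, 0, 0, -1], [-0.1, 0, 0, 0, 0, 0, -1], [1, 0, 0, 0, 0, 0, -1], [2, 0, 0, 0, 0, 0, -1], [3, 0, 0, 0, 0, 0, -1], [4, 0, 0, 0, 0, 0, -1], [4.8, 0, 0, 0, 0, 0, -1], [5.4, 0, 0, 0, 0, 0, -1]]

```text
time: 7.75
tcp_pos: [0.4653, -0.3656, 0.0452]
tool_rot: [0.983, -0.182, 0.005, -0.001]
wrist_force: [-0.1, -4.2, -9.0]
gripper_width: 0.0138
```

Emit:
move_arm:
  targets:
    - [[0.3, 0, 0, 0, 0, 0, -1], [0.3, 0, 0, 0, 0, 0, -0.6], [0.3, 0, 0, 0, 0, 0, 0], [0.3, 0, 0, 0, 0, 0, 0], [0.3, 0, 0, 0, 0, 0, 0], [0.3, 0, 0, 0, 0, 0, 0], [0.3, 0, -5, 0, 0, 0, 0], [0.3, 0, -10, 0, 0, 0, 0]]

```text
time: 8.55
tcp_pos: [0.4662, -0.3661, 0.1455]
tool_rot: [0.983, -0.182, 0.004, -0.002]
wrist_force: [1.2, 0.4, 0.2]
gripper_width: 0.0462
```

Run:
```python
from h import *
st();T=viewer.read_camera('top');save('t7',T['color'][130:240,360:450],5);c=wrist();save('w7',c['color'],1.5)
```

```text
t 8.55 tcp [ 0.4662 -0.3661  0.1455] yaw_y -110.99 zax [ 0.009  0.003 -1.   ] F [1.2 0.4 0.2] w 0.0462 q [-0.75  0.51  1.61  0.01  1.02  1.18]
```

View pics/t7.png

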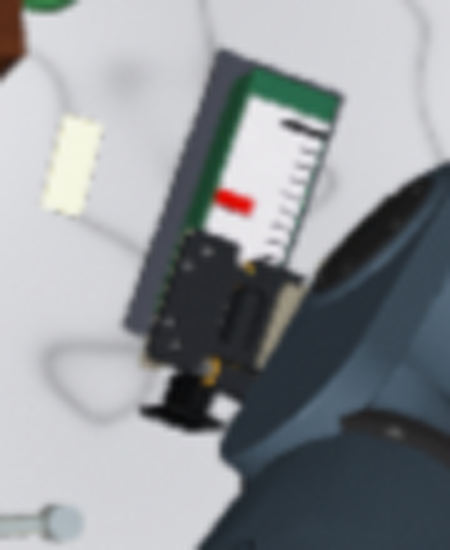

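View pics/w7.png

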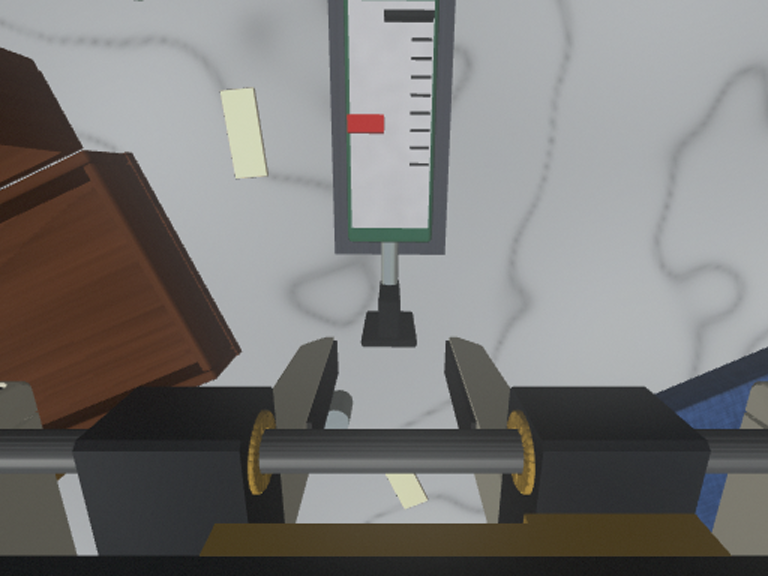

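Emit:
move_arm:
  targets:
    - [[0, 0, -5, 0, 0, 0, 0], [0, 0, -10, 0, 0, 0, 0], [0, 0, -15, 0, 0, 0, 0], [0, 0, -18, 0, 0, -0.1, 0], [0, 0, -18, 0, 0, -0.3, 0], [0, 0, -18, 0, 0, -0.45, 0], [0, 0, -18, 0, 0, -0.6, 0], [0, 0, -18, 0, 0, -0.75, 0]]

```text
time: 9.45
tcp_pos: [0.4658, -0.3676, 0.3313]
tool_rot: [0.986, 0.169, 0.009, 0.005]
wrist_force: [-0.2, 0.2, 0.5]
gripper_width: 0.0465
```

Run:
```python
from h import *
st(); goto(.45,-.05,.32,30); goto(.50,.23,.28,120.8)
```

```text
t 9.45 tcp [ 0.4658 -0.3676  0.3313] yaw_y -70.53 zax [ 0.018 -0.006 -1.   ] F [-0.2  0.2  0.5] w 0.0465 q [-0.75  0.34  1.39  0.01  1.39  0.48]
shift [  9.08 -30.49   0.91] rot [ 2.200e-02 -1.000e-03 -1.754e+00] from [ 0.4658 -0.3676  0.3313] t 9.45
shift [ 23.07 -55.27   4.82] rot [-0.021 -0.02   2.944] from [ 0.4658 -0.3676  0.3313] t 9.45
```

Emit:
move_arm:
  targets:
    - [[9, -30, 0.9, 0.02, 0, -1.2, 0.2], [9, -30, 0.9, 0.02, 0, -1.2, 0.2], [9, -30, 0.9, 0.02, 0, -1.2, 0.2], [9, -30, 0.9, 0.02, 0, -1.2, 0.2], [9, -30, 0.9, 0.02, 0, -1.2, 0.2], [9, -30, 0.9, 0.02, 0, -1.2, 0.2], [9, -30, 0.9, 0.02, 0, -1.2, 0.2], [9, -30, 0.9, 0.02, 0, -1.2, 0.2]]

```text
time: 10.25
tcp_pos: [0.4506, -0.0527, 0.32]
tool_rot: [0.717, 0.697, 0.003, -0.001]
wrist_force: [0.5, 0.4, 0.0]
gripper_width: 0.0557
```

Run:
```python
from h import *
st(); goto(.50,.23,.26,68)
```

```text
t 10.25 tcp [ 0.4506 -0.0527  0.32  ] yaw_y -1.6 zax [ 0.003  0.005 -1.   ] F [0.5 0.4 0. ] w 0.0557 q [-0.22  0.07  1.75  0.01  1.32 -0.2 ]
shift [28.37  4.13  6.16] rot [ 0.006 -0.003 -1.215] from [ 0.4506 -0.0527  0.32  ] t 10.25
```

Emit:
move_arm:
  targets:
    - [[28.4, 4.1, 6, 0, 0, -1.2, 0.2], [28.4, 4.1, 6, 0, 0, -1.2, 0.2], [28.4, 4.1, 6, 0, 0, -1.2, 0.2], [28.4, 4.1, 6, 0, 0, -1.2, 0.2], [28.4, 4.1, 6, 0, 0, -1.2, 0.2], [28.4, 4.1, 6, 0, 0, -1.2, 0.2], [28.4, 4.1, 6, 0, 0, -1.2, 0.2], [28.4, 4.1, 6, 0, 0, -1.2, 0.2]]

```text
time: 11.05
tcp_pos: [0.4993, 0.2315, 0.2606]
tool_rot: [0.198, 0.98, 0.003, 0.001]
wrist_force: [0.0, -0.8, 0.2]
gripper_width: 0.0559
```

Run:
```python
from h import *
st(); goto(.54,.255,.26,120.8)
```

```text
t 11.05 tcp [0.4993 0.2315 0.2606] yaw_y 67.1 zax [ 0.002  0.005 -1.   ] F [ 0.  -0.8  0.2] w 0.0559 q [ 0.35  0.31  1.6   0.    1.23 -0.82]
shift [-2.84  3.75  0.08] rot [ 0.005  0.003 -0.937] from [0.4993 0.2315 0.2606] t 11.05
```

Run:
```python
from h import *
goto(.581,.279,.25,120.8)
```

```text
shift [-5.68  7.55  1.1 ] rot [ 0.005  0.003 -0.937] from [0.4993 0.2315 0.2606] t 11.05
```

Emit:
move_arm:
  targets:
    - [[-5.7, 7.5, 1, 0, 0, -0.94, 0.2], [-5.7, 7.5, 1, 0, 0, -0.94, 0.2], [-5.7, 7.5, 1, 0, 0, -0.94, 0.2], [-5.7, 7.5, 1, 0, 0, -0.94, 0.2], [-5.7, 7.5, 1, 0, 0, -0.94, 0.2], [-5.7, 7.5, 1, 0, 0, -0.94, 0.2], [-5.7, 7.5, 1, 0, 0, -0.94, 0.2], [-5.7, 7.5, 1, 0, 0, -0.94, 0.2]]

```text
time: 11.85
tcp_pos: [0.5809, 0.2784, 0.2506]
tool_rot: [-0.267, 0.964, 0.002, 0.001]
wrist_force: [-0.4, 0.6, 0.3]
gripper_width: 0.0557
```

Run:
```python
from h import *
import pickle
st(); c=wrist(); save('w8',c['color'],1.5); pickle.dump(c,open('w8.pkl','wb'))
for y in (-117,-39,39,117):
    pass
for P in [(.581,.279,.138),(.541,.346,.138),(.501,.413,.138)]: print(proj(c,P)*1.5)
```

```text
t 11.85 tcp [0.5809 0.2784 0.2506] yaw_y 120.99 zax [ 0.002  0.005 -1.   ] F [-0.4  0.6  0.3] w 0.0557 q [ 0.37  0.5   1.35  0.    1.29 -1.74]
[392.07774938 284.94459676]
[505.14200958 285.13719718]
[617.94023119 285.32934442]
```

View pics/w8.png

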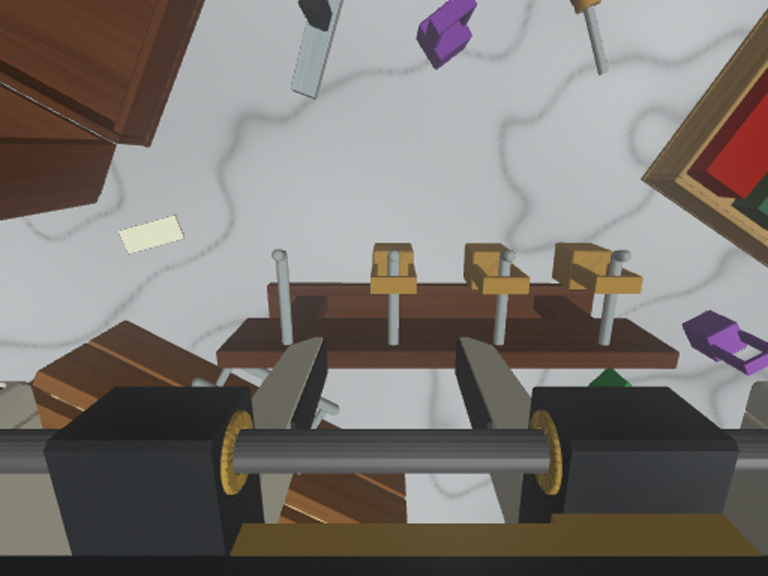

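Run:
```python
from h import *
import pickle
c=pickle.load(open('w8.pkl','rb'))
im=c['color'].astype(int); m=(im[...,0]>120)&(im[...,0]-im[...,2]>70)&(im[...,1]>70)&(im[...,1]<190)
m[:160]=0;m[200:]=0
n,l,s,ce=cv2.connectedComponentsWithStats(m.astype(np.uint8));print(s[s[:,4]>50])
for (a,b) in [(371,417),(483,528),(596,643)]:
    L=onz(c,a/1.5,285/1.5,.138);Q=onz(c,b/1.5,285/1.5,.138); print(L.round(4),Q.round(4),((L+Q)/2).round(4),np.linalg.norm(L-Q))
for q in [(393,344,.13),(287,344,.13),(500,344,.13),(605,344,.13),(280,256,.143),(394,258,.143),(508,258,.143),(620,257,.143)]: print(onz(c,q[0]/1.5,q[1]/1.5,q[2]).round(4))
save('w8c',c['color'][155:235,170:440],3)
```

```text
[[     0      0    512    384 194820]
 [   249    167     10     17    117]
 [   382    167     26     17    287]
 [   266    168      9     16    105]
 [   316    168     17     16    213]
 [   247    185     31     11    341]
 [   322    185     31     11    337]
 [   397    185     32     11    333]]
[0.5885 0.2666 0.138 ] [0.5722 0.2938 0.138 ] [0.5804 0.2802 0.138 ] 0.03171202140308412
[0.5488 0.3328 0.138 ] [0.5328 0.3595 0.138 ] [0.5408 0.3462 0.138 ] 0.031086402966090273
[0.5086 0.3998 0.138 ] [0.4919 0.4277 0.138 ] [0.5003 0.4138 0.138 ] 0.03253633478936492
[0.6215 0.3043 0.13  ]
[0.6618 0.237  0.13  ]
[0.5808 0.3723 0.13  ]
[0.5408 0.4392 0.13  ]
[0.6009 0.2042 0.143 ]
[0.5632 0.2697 0.143 ]
[0.5242 0.3347 0.143 ]
[0.4853 0.3983 0.143 ]
```

View pics/w8c.png

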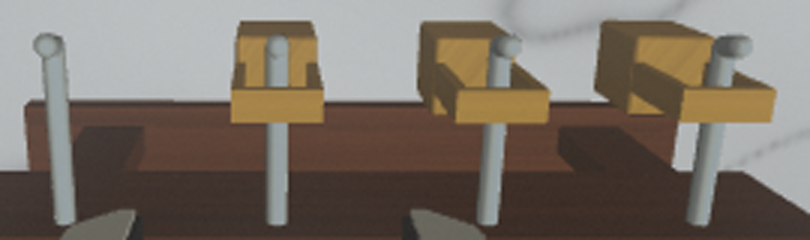

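Emit:
move_arm:
  targets:
    - [[0, 0.2, 5, 0, 0, 0, 0.2], [0, 0.2, 9, 0, 0, 0, 0.2], [0, 0.2, 12, 0, 0, 0, 0.2], [0, 0.2, 14, 0, 0, 0, 0.2], [0, 0.2, 14.8, 0, 0, 0, 0.2], [0, 0.2, 14.8, 0, 0, 0, 0], [0, 0.2, 14.8, 0, 0, 0, -1], [0, 0.2, 14.8, 0, 0, 0, -1]]
  newtons: 30

```text
time: 12.7
tcp_pos: [0.5808, 0.2811, 0.1041]
tool_rot: [-0.266, 0.964, 0.002, 0.003]
wrist_force: [-0.1, -0.5, 0.8]
gripper_width: 0.036
```

Emit:
move_arm:
  targets:
    - [[0, 0, 0, 0, 0, 0, -1], [0, 0, 0, 0, 0, 0, -1], [0, 0, 0, 0, 0, 0, -1]]

```text
time: 13.0
tcp_pos: [0.5809, 0.2812, 0.1044]
tool_rot: [-0.266, 0.964, 0.002, 0.003]
wrist_force: [-0.3, -0.0, 0.1]
gripper_width: 0.0318
```

Run:
```python
from h import *
st()
```

```text
t 13.0 tcp [0.5809 0.2812 0.1044] yaw_y 120.86 zax [ 0.004  0.006 -1.   ] F [-0.3 -0.   0.1] w 0.0318 q [ 0.38  0.64  1.49  0.    1.01 -1.73]
```

Emit:
move_arm:
  targets:
    - [[0, 0, -1, 0, 0, 0, -1], [0, 0, -2, 0, 0, 0, -1], [0, 0, -2.4, 0, 0, 0, -1], [1.5, 0, -2.4, 0, 0, 0, -1], [4, 0, -2.4, 0, 0, 0, -1], [7, 0, -2.4, 0, 0, 0, -1], [9, 0, -3, 0, 0, 0, -1], [9, 0, -5, 0, 0, 0, -1]]

```text
time: 13.8
tcp_pos: [0.5006, 0.2334, 0.1529]
tool_rot: [-0.266, 0.964, 0.002, 0.0]
wrist_force: [1.1, -0.3, -2.7]
gripper_width: 0.0322
```

```bash
cat >> h.py <<'E'
CO=np.array([.5326,-.0973]); CY=np.radians(1.4); CX=np.array([np.cos(CY),np.sin(CY)]); CYV=np.array([-np.sin(CY),np.cos(CY)])
def case(x,y): return CO+x*CX+y*CYV
E
python3 - <<'E'
from h import *
st(); print(case(-.02,.075),case(-.02,0),case(-.02,-.075),case(.045,0))
p=case(-.02,-.075); goto(*p,.18,91.4)
E
```

```text
t 13.8 tcp [0.5006 0.2334 0.1529] yaw_y 120.84 zax [-0.     0.004 -1.   ] F [ 1.1 -0.3 -2.7] w 0.0322 q [ 0.35  0.43  1.71  0.    1.   -1.76]
[ 0.51077356 -0.02281103] [ 0.51260597 -0.09778864] [ 0.51443838 -0.17276626] [ 0.57758657 -0.09620055]
shift [ 19.63 -35.57  -2.87] rot [0.004 0.001 0.514] from [0.5006 0.2334 0.1529] t 13.8
```

Emit:
move_arm:
  targets:
    - [[2, -4, -3.5, 0, 0, 0.15, -1], [5, -9, -4, 0, 0, 0.3, -1], [8, -14, -4, 0, 0, 0.42, -1], [11, -19, -4, 0, 0, 0.51, -1], [13.5, -24, -4, 0, 0, 0.51, -1], [16, -29, -4, 0, 0, 0.51, -1], [19, -34, -3.5, 0, 0, 0.51, -1], [19.6, -35.6, -2.9, 0, 0, 0.51, -1]]

```text
time: 14.6
tcp_pos: [0.5137, -0.1565, 0.1837]
tool_rot: [-0.014, 1.0, 0.002, 0.001]
wrist_force: [1.0, 0.8, -3.2]
gripper_width: 0.032
```

Run:
```python
from h import *
import pickle
st(); c=wrist(); save('w9',c['color'],1.5); pickle.dump(c,open('w9.pkl','wb'))
```

```text
t 14.6 tcp [ 0.5137 -0.1565  0.1837] yaw_y 91.61 zax [ 0.002  0.003 -1.   ] F [ 1.   0.8 -3.2] w 0.032 q [-0.38  0.37  1.72  0.    1.05 -1.99]
```

View pics/w9.png

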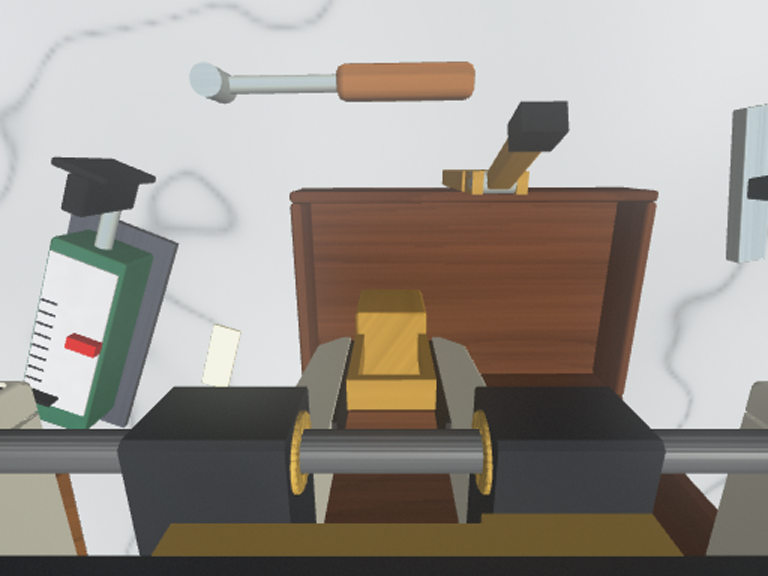

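Run:
```python
from h import *
import pickle
c=pickle.load(open('w9.pkl','rb'))
for q in [(291,190,.05),(657,190,.05),(308,203,.05),(642,203,.05),(485,183,.112),(540,112,.168),(520,185,.112)]: 
    P=onz(c,q[0]/1.5,q[1]/1.5,q[2]); d=P[:2]-CO; print(P.round(4),'case',(d@CX).round(4),(d@CYV).round(4))
goto(*case(-.02,-.075),.056,91.4)
```

```text
[ 0.4535 -0.2276  0.05  ] case -0.0822 -0.1283
[0.4464 0.0271 0.05  ] case -0.0832 0.1265
[ 0.4621 -0.216   0.05  ] case -0.0734 -0.1169
[0.4555 0.0184 0.05  ] case -0.0742 0.1176
[ 0.443  -0.1071  0.112 ] case -0.0898 -0.0076
[ 0.4131 -0.1001  0.168 ] case -0.1196 0.0001
[ 0.4435 -0.0877  0.112 ] case -0.0888 0.0118
shift [-0.03 -1.03 12.65] rot [0.001 0.001 0.001] from [ 0.5137 -0.1626  0.1825] t 14.65
```

Emit:
move_arm:
  targets:
    - [[0, -1, 3, 0, 0, 0, -1], [0, -1, 6, 0, 0, 0, -1], [0, -1, 9, 0, 0, 0, -1], [0, -1, 11, 0, 0, 0, -1], [0, -1, 12, 0, 0, 0, -1], [0, -1, 12.6, 0, 0, 0, -1], [0, -1, 12.7, 0, 0, 0, -1], [0, -1, 12.7, 0, 0, 0, -1]]

```text
time: 15.45
tcp_pos: [0.5146, -0.1726, 0.0563]
tool_rot: [-0.013, 1.0, 0.0, 0.001]
wrist_force: [0.3, 0.2, -2.7]
gripper_width: 0.032
```

Run:
```python
from h import *
st()
```

```text
t 15.45 tcp [ 0.5146 -0.1726  0.0563] yaw_y 91.47 zax [ 0.002  0.    -1.   ] F [ 0.3  0.2 -2.7] w 0.032 q [-0.41  0.56  1.79  0.    0.79 -2.01]
```

Emit:
move_arm:
  targets:
    - [[0, 0, 0.15, 0, 0, 0, -1], [0, 0, 0.2, 0, 0, 0, -1], [0, 0, 0.2, 0, 0, 0, -0.2], [0, 0, 0.2, 0, 0, 0, 0], [0, 0, 0.2, 0, 0, 0, 0.1], [0, 0, -2, 0, 0, 0, 0.1], [0, 0, -7, 0, 0, 0, 0.1], [0, 0, -12, 0, 0, 0, 0.1]]

```text
time: 16.25
tcp_pos: [0.5138, -0.1725, 0.1775]
tool_rot: [-0.013, 1.0, 0.001, 0.0]
wrist_force: [0.6, -0.5, 0.4]
gripper_width: 0.0512
```

Run:
```python
from h import *
st(); c=wrist(); save('w10',c['color'],1.5); goto(.5408,.3462,.25,120.95); goto(.46,.30,.22,120.95)
```

```text
t 16.25 tcp [ 0.5138 -0.1725  0.1775] yaw_y 91.47 zax [ 0.001  0.001 -1.   ] F [ 0.6 -0.5  0.4] w 0.0512 q [-0.41  0.38  1.72  0.    1.04 -2.01]
shift [-3.78 51.9  -6.56] rot [-0.007  0.01  -0.514] from [ 0.5172 -0.1739  0.186 ] t 16.3
shift [ 4.45 47.5  -3.64] rot [-0.007  0.01  -0.514] from [ 0.5172 -0.1739  0.186 ] t 16.3
```

View pics/w10.png

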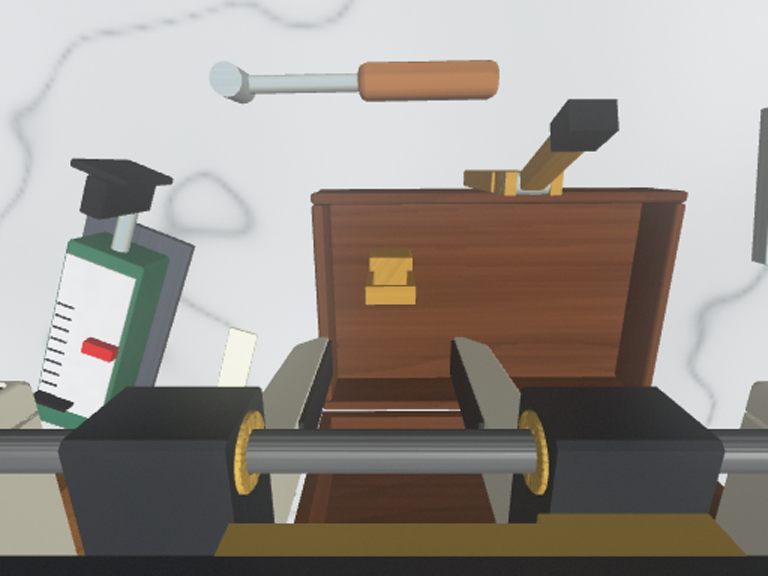

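Emit:
move_arm:
  targets:
    - [[0, 5, -4, 0, 0, 0, 0.2], [0, 10, -6.5, 0, 0, 0, 0.2], [0, 15, -6.5, 0, 0, 0, 0.2], [0, 20, -6.5, 0, 0, 0, 0.2], [0, 25, -6.5, 0, 0, -0.1, 0.2], [-1, 30, -6.5, 0, 0, -0.2, 0.2], [-2, 35, -6.5, 0, 0, -0.35, 0.2], [-3, 40, -6.5, 0, 0, -0.5, 0.2]]

```text
time: 17.1
tcp_pos: [0.5319, 0.2049, 0.25]
tool_rot: [-0.263, 0.965, -0.003, 0.006]
wrist_force: [0.1, -0.8, -0.1]
gripper_width: 0.0556
```

Run:
```python
from h import *
st(); goto(.5408,.3462,.22,120.95)
```

```text
t 17.1 tcp [0.5319 0.2049 0.25  ] yaw_y 120.48 zax [ 0.012 -0.004 -1.   ] F [ 0.1 -0.8 -0.1] w 0.0556 q [ 0.29  0.35  1.57 -0.01  1.21 -1.81]
shift [-7.91 11.75  2.96] rot [-0.009  0.009 -0.008] from [0.5319 0.2049 0.25  ] t 17.1
```

Emit:
move_arm:
  targets:
    - [[-4, 5, 0, -0.01, 0.01, 0, 0.2], [-7, 9, 0, -0.01, 0.01, 0, 0.2], [-7.9, 11.7, 0, -0.01, 0.01, 0, 0.2], [-7.9, 11.7, 0, -0.01, 0.01, 0, 0.2], [-7.9, 11.7, 3, -0.01, 0.01, 0, 0.2], [-7.9, 11.7, 3, -0.01, 0.01, 0, 0.2]]

```text
time: 17.7
tcp_pos: [0.5396, 0.3448, 0.2161]
tool_rot: [-0.263, 0.965, -0.001, -0.003]
wrist_force: [-0.9, -0.1, -0.3]
gripper_width: 0.0558
```

Run:
```python
from h import *
st(); goto(.5408,.3462,.104,120.95); c=wrist(); save('w11',c['color'],1.5)
```

```text
t 17.7 tcp [0.5396 0.3448 0.2161] yaw_y 120.5 zax [-0.006 -0.003 -1.   ] F [-0.9 -0.1 -0.3] w 0.0558 q [ 0.5   0.52  1.4   0.    1.23 -1.61]
shift [-0.25  0.05 11.21] rot [ 0.001 -0.007 -0.008] from [0.5396 0.3448 0.2161] t 17.7
```

View pics/w11.png

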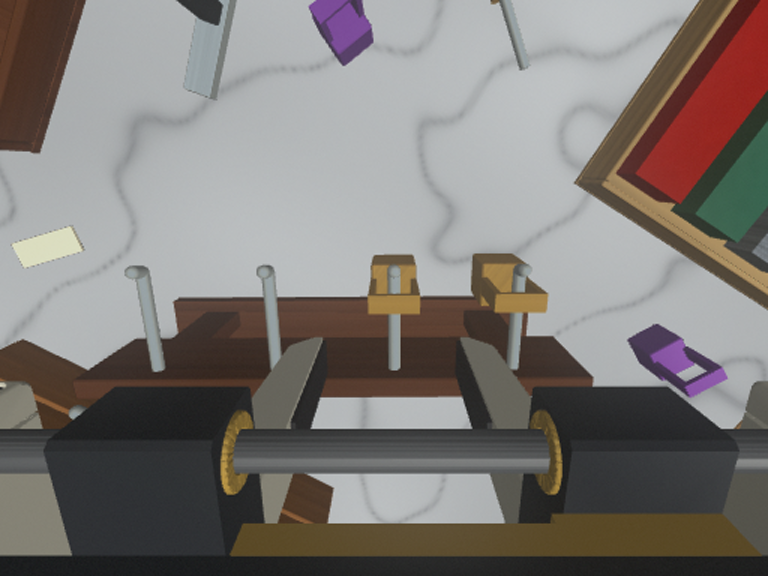

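Weight B's strap (394, 300) is centred between the fingers (391). Descend and grip.

Emit:
move_arm:
  targets:
    - [[-0.2, 0.1, 4, 0, -0.007, -0.008, 0.2], [-0.2, 0.1, 8, 0, -0.007, -0.008, 0.2], [-0.2, 0.1, 10.5, 0, -0.007, -0.008, 0.2], [-0.2, 0.1, 11.2, 0, -0.007, -0.008, 0.2], [-0.2, 0.1, 11.2, 0, -0.007, -0.008, -0.2], [-0.2, 0.1, 11.2, 0, -0.007, -0.008, -1], [-0.2, 0.1, 11.2, 0, -0.007, -0.008, -1], [-0.2, 0.1, 11.2, 0, -0.007, -0.008, -1]]

```text
time: 18.55
tcp_pos: [0.5418, 0.347, 0.1079]
tool_rot: [-0.267, 0.964, 0.001, 0.002]
wrist_force: [-1.7, -1.1, 4.4]
gripper_width: 0.0319
```

Emit:
move_arm:
  targets:
    - [[0, 0, 0, 0, 0, 0, -1], [0, 0, 0, 0, 0, 0, -1]]

```text
time: 18.75
tcp_pos: [0.5417, 0.347, 0.1079]
tool_rot: [-0.267, 0.964, 0.001, 0.002]
wrist_force: [1.3, 1.1, -0.7]
gripper_width: 0.0318
```

Emit:
move_arm:
  targets:
    - [[0, 0, -1, 0, 0, 0, -1], [0, 0, -2, 0, 0, 0, -1], [0, 0, -2.5, 0, 0, 0, -1], [1.5, 0, -2.5, 0, 0, 0, -1], [4, 0, -2.5, 0, 0, 0, -1], [7, 0, -2.5, 0, 0, 0, -1], [9, 0, -3, 0, 0, 0, -1], [9, 0, -5, 0, 0, 0, -1]]

```text
time: 19.55
tcp_pos: [0.4615, 0.299, 0.1566]
tool_rot: [-0.267, 0.964, 0.0, -0.0]
wrist_force: [-0.1, 0.1, -3.1]
gripper_width: 0.0318
```

Run:
```python
from h import *
st(); goto(*case(-.02,0),.19,91.4)
```

```text
t 19.55 tcp [0.4615 0.299  0.1566] yaw_y 120.93 zax [-0.     0.001 -1.   ] F [-0.1  0.1 -3.1] w 0.0318 q [ 0.49  0.42  1.71  0.    1.01 -1.62]
shift [ 16.01 -36.66  -3.38] rot [ 0.001 -0.     0.515] from [0.4615 0.299  0.1566] t 19.55
```

Emit:
move_arm:
  targets:
    - [[1, -4.5, -3, 0, 0, 0.1, -1], [3, -9, -4, 0, 0, 0.25, -1], [5, -14, -4, 0, 0, 0.4, -1], [7.5, -19, -4, 0, 0, 0.515, -1], [10, -24, -4, 0, 0, 0.515, -1], [12.5, -29, -4, 0, 0, 0.515, -1], [15, -34, -4, 0, 0, 0.515, -1], [16, -36.7, -3.4, 0, 0, 0.515, -1]]

```text
time: 20.35
tcp_pos: [0.5115, -0.0891, 0.1925]
tool_rot: [-0.012, 1.0, 0.0, 0.001]
wrist_force: [2.2, 0.4, -2.1]
gripper_width: 0.0322
```

Run:
```python
from h import *
c=wrist();st(); goto(*case(-.02,0),.059,91.4);  save('w12',c['color'],1.5)
```

```text
t 20.4 tcp [ 0.5121 -0.0952  0.1916] yaw_y 91.27 zax [ 0.002 -0.002 -1.   ] F [-1.8 -6.4 -4.4] w 0.0322 q [-0.27  0.33  1.76 -0.    1.05 -1.86]
shift [-0.02 -0.23 13.26] rot [-0.002  0.001 -0.002] from [ 0.5121 -0.0952  0.1916] t 20.4
```

View pics/w12.png

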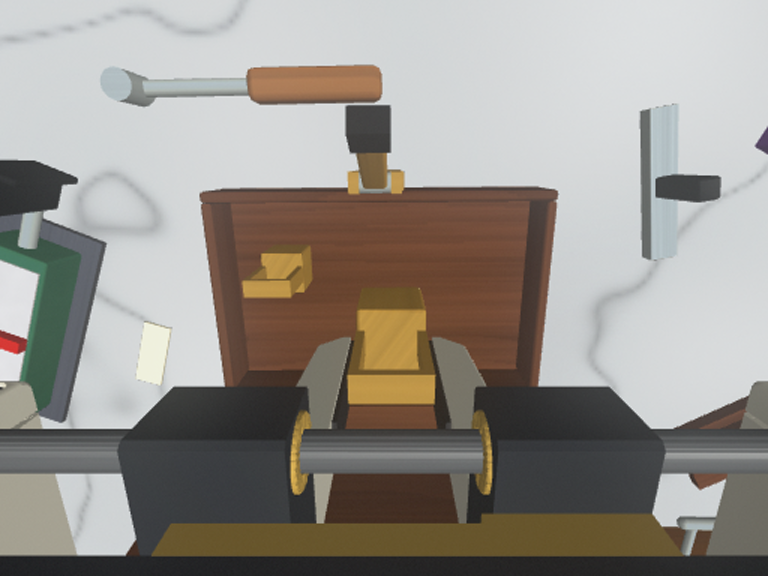

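Emit:
move_arm:
  targets:
    - [[0, -0.2, 4, 0, 0, 0, -1], [0, -0.2, 7, 0, 0, 0, -1], [0, -0.2, 10, 0, 0, 0, -1], [0, -0.2, 10.5, 0, 0, 0, -1], [0, -0.2, 11, 0, 0, 0, -1], [0, -0.2, 12, 0, 0, 0, -1], [0, -0.2, 13, 0, 0, 0, -1], [0, -0.2, 13.2, 0, 0, 0, -1]]

```text
time: 21.2
tcp_pos: [0.5121, -0.0974, 0.059]
tool_rot: [-0.011, 1.0, -0.001, 0.0]
wrist_force: [-0.9, 0.3, -4.0]
gripper_width: 0.0316
```

Run:
```python
from h import *
st()
```

```text
t 21.2 tcp [ 0.5121 -0.0974  0.059 ] yaw_y 91.28 zax [ 0.001 -0.002 -1.   ] F [-0.9  0.3 -4. ] w 0.0316 q [-0.28  0.53  1.85 -0.    0.76 -1.87]
```

Emit:
move_arm:
  targets:
    - [[0, 0, 0.1, 0, 0, 0, -1], [0, 0, 0.15, 0, 0, 0, -1], [0, 0, 0.15, 0, 0, 0, -0.2], [0, 0, 0.15, 0, 0, 0, 0], [0, 0, 0.15, 0, 0, 0, 0.1], [0, 0, -2, 0, 0, 0, 0.1], [0, 0, -7, 0, 0, 0, 0.1], [0, 0, -12, 0, 0, 0, 0.1]]

```text
time: 22.0
tcp_pos: [0.5115, -0.0969, 0.1801]
tool_rot: [-0.011, 1.0, -0.001, -0.0]
wrist_force: [1.2, -0.1, 0.1]
gripper_width: 0.0514
```

Run:
```python
from h import *
c=wrist();st();  save('w13',c['color'],1.5); goto(.5003,.4138,.25,120.95)
```

```text
t 22.05 tcp [ 0.515  -0.0979  0.1885] yaw_y 91.29 zax [ 0.011 -0.005 -1.   ] F [ 3.8 -1.2  9.1] w 0.0512 q [-0.28  0.33  1.76 -0.    1.04 -1.87]
shift [ 0.25 51.15 -6.42] rot [-0.008  0.009 -0.518] from [ 0.515  -0.0979  0.1885] t 22.05
```

View pics/w13.png

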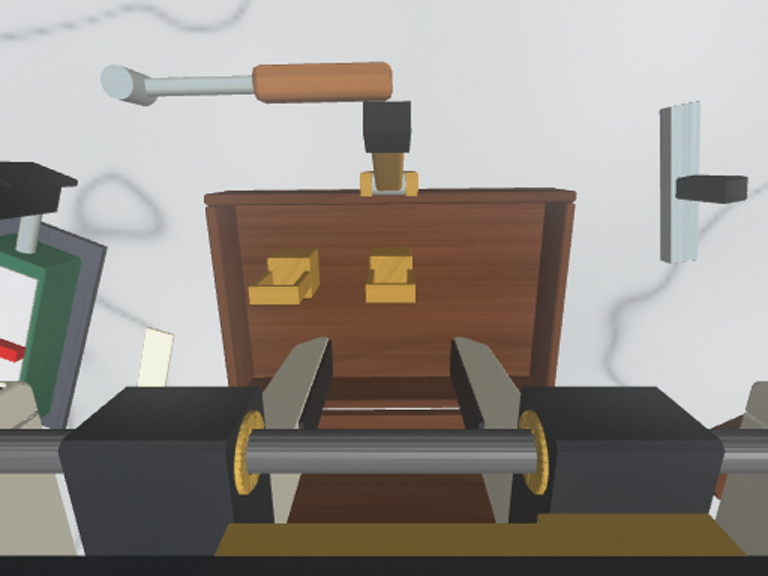

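Emit:
move_arm:
  targets:
    - [[0, 4, -4, 0, 0, 0, 0.2], [0, 9, -6.4, 0, 0, 0, 0.2], [0, 14, -6.4, 0, 0, -0.05, 0.2], [0, 19, -6.4, 0, 0, -0.1, 0.2], [0.2, 24, -6.4, 0, 0, -0.2, 0.2], [0.2, 29, -6.4, 0, 0, -0.3, 0.2], [0.2, 34, -6.4, 0, 0, -0.4, 0.2], [0.2, 39, -6.4, 0, 0, -0.52, 0.2]]

```text
time: 22.85
tcp_pos: [0.5035, 0.2789, 0.2507]
tool_rot: [-0.27, 0.963, -0.004, 0.005]
wrist_force: [0.8, -0.4, -0.2]
gripper_width: 0.0556
```

Run:
```python
from h import *
st(); goto(.5003,.4138,.22,120.95)
```

```text
t 22.85 tcp [0.5035 0.2789 0.2507] yaw_y 121.33 zax [ 0.011 -0.005 -1.   ] F [ 0.8 -0.4 -0.2] w 0.0556 q [ 0.43  0.36  1.55 -0.01  1.22 -1.69]
shift [-6.72 11.72  3.  ] rot [-0.01   0.007  0.007] from [0.5035 0.2789 0.2507] t 22.85
```

Emit:
move_arm:
  targets:
    - [[-3, 5, 0, -0.01, 0.007, 0.007, 0.2], [-6, 9.5, 0, -0.01, 0.007, 0.007, 0.2], [-6.7, 11.7, 0, -0.01, 0.007, 0.007, 0.2], [-6.7, 11.7, 1, -0.01, 0.007, 0.007, 0.2], [-6.7, 11.7, 3, -0.01, 0.007, 0.007, 0.2], [-6.7, 11.7, 3, -0.01, 0.007, 0.007, 0.2]]

```text
time: 23.45
tcp_pos: [0.4993, 0.4124, 0.2173]
tool_rot: [-0.267, 0.964, -0.001, -0.002]
wrist_force: [-0.5, 0.0, -0.2]
gripper_width: 0.0557
```

Run:
```python
from h import *
c=wrist();st(); goto(.5003,.4138,.106,120.95);  save('w14',c['color'],1.5)
```

```text
t 23.5 tcp [0.4999 0.4126 0.219 ] yaw_y 120.91 zax [-0.002 -0.001 -1.   ] F [ 0.7  0.4 -0.5] w 0.0557 q [ 0.62  0.53  1.37  0.    1.24 -1.49]
shift [-0.12  0.08 11.3 ] rot [-0.    -0.002 -0.001] from [0.4999 0.4126 0.219 ] t 23.5
```

View pics/w14.png

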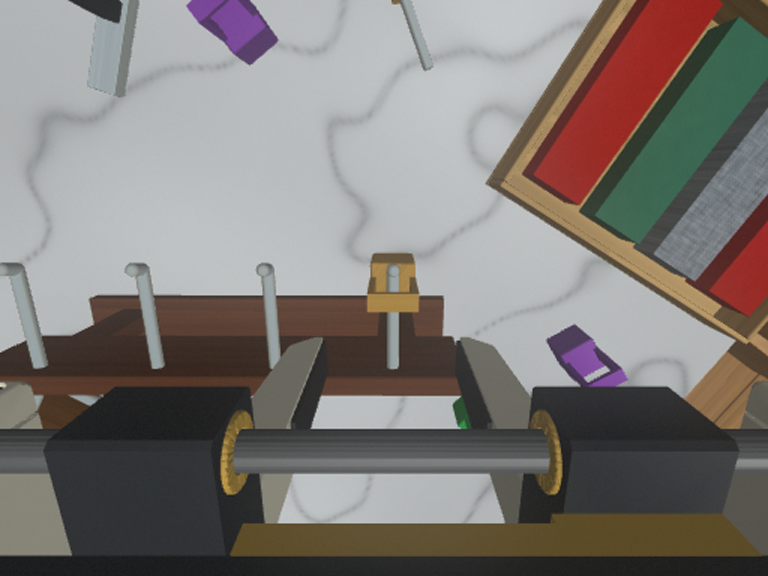

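Emit:
move_arm:
  targets:
    - [[-0.1, 0.1, 4, 0, 0, 0, 0.2], [-0.1, 0.1, 8, 0, 0, 0, 0.2], [-0.1, 0.1, 10.5, 0, 0, 0, 0.2], [-0.1, 0.1, 11.3, 0, 0, 0, 0.2], [-0.1, 0.1, 11.3, 0, 0, 0, -0.2], [-0.1, 0.1, 11.3, 0, 0, 0, -1], [-0.1, 0.1, 11.3, 0, 0, 0, -1], [-0.1, 0.1, 11.3, 0, 0, 0, -1]]

```text
time: 24.3
tcp_pos: [0.5007, 0.4141, 0.1075]
tool_rot: [-0.267, 0.964, -0.0, 0.0]
wrist_force: [0.4, -1.8, 4.9]
gripper_width: 0.0322
```

Emit:
move_arm:
  targets:
    - [[0, 0, 0, 0, 0, 0, -1], [0, 0, 0, 0, 0, 0, -1]]

```text
time: 24.5
tcp_pos: [0.5007, 0.4141, 0.1077]
tool_rot: [-0.266, 0.964, -0.0, 0.0]
wrist_force: [0.2, -0.4, 0.4]
gripper_width: 0.0317
```

Emit:
move_arm:
  targets:
    - [[0, 0, -1, 0, 0, 0, -1], [0, 0, -2, 0, 0, 0, -1], [0, 0, -2.5, 0, 0, 0, -1], [1.5, 0, -2.5, 0, 0, 0, -1], [4, 0, -2.5, 0, 0, 0, -1], [7, 0, -2.5, 0, 0, 0, -1], [9, 0, -3, 0, 0, 0, -1], [9, 0, -5, 0, 0, 0, -1]]

```text
time: 25.3
tcp_pos: [0.4207, 0.3662, 0.1568]
tool_rot: [-0.267, 0.964, -0.001, -0.002]
wrist_force: [0.6, 1.2, -3.4]
gripper_width: 0.0319
```

Run:
```python
from h import *
st(); goto(*case(-.02,.078),.20,91.4)
```

```text
t 25.3 tcp [0.4207 0.3662 0.1568] yaw_y 120.93 zax [-0.004 -0.003 -1.   ] F [ 0.6  1.2 -3.4] w 0.0319 q [ 0.63  0.44  1.69 -0.    1.02 -1.48]
shift [ 12.14 -37.74  -4.24] rot [-0.002 -0.004  0.515] from [0.4207 0.3662 0.1568] t 25.3
```

Emit:
move_arm:
  targets:
    - [[1, -4.5, -3, 0, 0, 0.1, -1], [2, -9, -4, 0, 0, 0.25, -1], [3.5, -14, -4.2, 0, 0, 0.4, -1], [5, -19, -4.2, 0, 0, 0.515, -1], [7, -24, -4.2, 0, 0, 0.515, -1], [9, -29, -4.2, 0, 0, 0.515, -1], [11, -34, -4.2, 0, 0, 0.515, -1], [12.1, -37.7, -4.2, 0, 0, 0.515, -1]]

```text
time: 26.1
tcp_pos: [0.5093, -0.0149, 0.2003]
tool_rot: [-0.012, 1.0, -0.001, -0.001]
wrist_force: [0.8, 0.1, -3.3]
gripper_width: 0.0319
```

Run:
```python
from h import *
c=wrist();st(); goto(*case(-.02,.078),.059,91.4);  save('w15',c['color'],1.5)
```

```text
t 26.15 tcp [ 0.511  -0.021   0.2005] yaw_y 91.27 zax [-0.001 -0.006 -1.   ] F [ 0.8 -6.2 -4.1] w 0.0316 q [-0.13  0.3   1.77 -0.01  1.07 -1.72]
shift [1.000e-02 2.100e-01 1.415e+01] rot [-0.006 -0.001 -0.002] from [ 0.511  -0.021   0.2005] t 26.15
```

Emit:
move_arm:
  targets:
    - [[0, 0.2, 4, 0, 0, 0, -1], [0, 0.2, 7, 0, 0, 0, -1], [0, 0.2, 10, 0, 0, 0, -1], [0, 0.2, 11.5, 0, 0, 0, -1], [0, 0.2, 13, 0, 0, 0, -1], [0, 0.2, 13.8, 0, 0, 0, -1], [0, 0.2, 14.1, 0, 0, 0, -1], [0, 0.2, 14.1, 0, 0, 0, -1]]

```text
time: 26.95
tcp_pos: [0.511, -0.0198, 0.0597]
tool_rot: [-0.011, 1.0, -0.003, -0.001]
wrist_force: [1.0, 1.1, -3.6]
gripper_width: 0.0319
```

Emit:
move_arm:
  targets:
    - [[0, 0, 0.1, 0, 0, 0, -1], [0, 0, 0.15, 0, 0, 0, -1], [0, 0, 0.15, 0, 0, 0, -0.2], [0, 0, 0.15, 0, 0, 0, 0], [0, 0, 0.15, 0, 0, 0, 0.1], [0, 0, -2, 0, 0, 0, 0.1], [0, 0, -7, 0, 0, 0, 0.1], [0, 0, -12, 0, 0, 0, 0.1]]

```text
time: 27.75
tcp_pos: [0.5105, -0.019, 0.181]
tool_rot: [-0.011, 1.0, -0.003, -0.001]
wrist_force: [1.5, 0.7, 0.3]
gripper_width: 0.051
```

Run:
```python
from h import *
import pickle
c=wrist();st();  save('w16',c['color'],1.5); T=viewer.read_camera('top'); pickle.dump((T,c),open('t16.pkl','wb')); save('t16',T['color'],1.5)
```

```text
t 27.8 tcp [ 0.5141 -0.0194  0.1892] yaw_y 91.28 zax [ 0.009 -0.007 -1.   ] F [4.5 0.7 8. ] w 0.0511 q [-0.12  0.32  1.78 -0.01  1.03 -1.71]
```

View pics/w16.png

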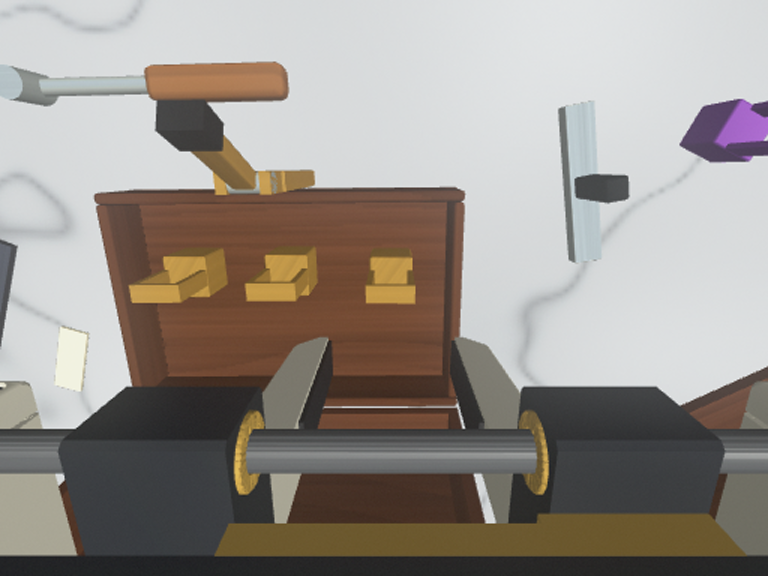

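View pics/t16.png

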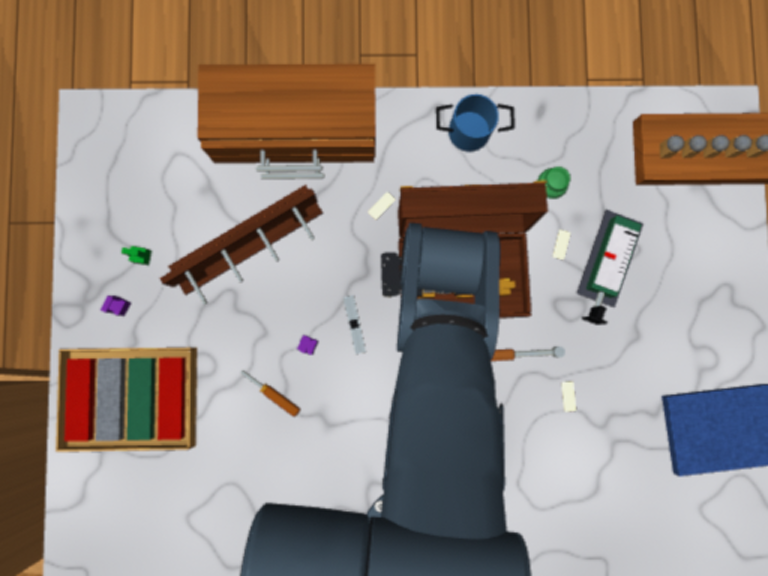

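Run:
```python
from h import *
import pickle
T,c=pickle.load(open('t16.pkl','rb'))
for q in [(578,103),(588,260)]: print(onz(c,q[0]/1.5,q[1]/1.5,.014).round(4))
print('purple',onz(T,308/1.5,345/1.5,.07).round(3),onz(T,308/1.5,345/1.5,.0).round(3))
goto(.443,.126,.20,10.3)
```

```text
[0.3846 0.1135 0.014 ]
[0.501  0.1388 0.014 ]
purple [0.4   0.216 0.07 ] [0.401 0.222 0.   ]
shift [ 6.76 14.69 -1.58] rot [0.    0.013 1.413] from [ 0.514  -0.0194  0.1859] t 27.85
```

Emit:
move_arm:
  targets:
    - [[2, 5, -3, 0, 0, 0.15, 0], [4, 9, -3, 0, 0, 0.3, 0], [6, 13, -2.5, 0, 0.01, 0.45, 0], [6.8, 14.7, -1.6, 0, 0.01, 0.6, 0], [6.8, 14.7, -1.6, 0, 0.01, 0.75, 0], [6.8, 14.7, -1.6, 0, 0.01, 0.9, 0], [6.8, 14.7, -1.6, 0, 0.01, 1.05, 0], [6.8, 14.7, -1.6, 0, 0.01, 1.2, 0]]

```text
time: 28.65
tcp_pos: [0.4424, 0.1262, 0.1999]
tool_rot: [0.544, 0.839, -0.001, 0.001]
wrist_force: [-0.3, -0.1, 1.1]
gripper_width: 0.0464
```

Emit:
move_arm:
  targets:
    - [[0, 0, 0, 0, 0, 0.15, 0], [0, 0, 0, 0, 0, 0.22, 0], [0, 0, 0, 0, 0, 0.22, 0]]

```text
time: 28.95
tcp_pos: [0.4423, 0.1262, 0.1997]
tool_rot: [0.633, 0.774, -0.001, 0.001]
wrist_force: [0.5, 0.3, -0.6]
gripper_width: 0.0464
```

Run:
```python
from h import *
import pickle
st(); c=wrist(); save('w17',c['color'],1.5); pickle.dump(c,open('w17.pkl','wb')); print(proj(c,[.443,.126,.064])*1.5)
```

```text
t 28.95 tcp [0.4423 0.1262 0.1997] yaw_y 11.39 zax [ 0.001 -0.002 -1.   ] F [ 0.5  0.3 -0.6] w 0.0464 q [ 0.18  0.21  1.9  -0.    1.04 -0.02]
[390.45516943 276.44914094]
```

View pics/w17.png

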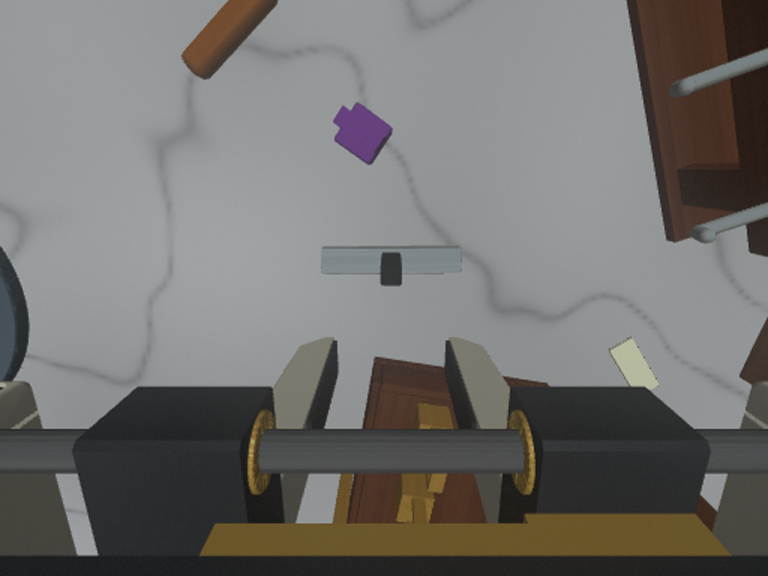

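Emit:
move_arm:
  targets:
    - [[0, 0, 4, 0, 0, 0, 0], [0, 0, 8, 0, 0, 0, 0], [0, 0, 12, 0, 0, 0, 0], [0, 0, 15, 0, 0, 0, 0], [0, 0, 16.5, 0, 0, 0, 0], [0, 0, 16.8, 0, 0, 0, -1], [0, 0, 16.8, 0, 0, 0, -1], [0, 0, 16.8, 0, 0, 0, -1]]

```text
time: 29.8
tcp_pos: [0.443, 0.1259, 0.0326]
tool_rot: [0.632, 0.775, -0.0, 0.001]
wrist_force: [0.4, -0.5, -0.4]
gripper_width: 0.027
```

Emit:
move_arm:
  targets:
    - [[0, 0, 0, 0, 0, 0, -1], [0, 0, 0, 0, 0, 0, -1], [0, 0, 0, 0, 0, 0, -1]]

```text
time: 30.1
tcp_pos: [0.4435, 0.126, 0.0335]
tool_rot: [0.632, 0.775, 0.0, 0.002]
wrist_force: [-0.8, 0.4, 8.4]
gripper_width: 0.0159
```

Emit:
move_arm:
  targets:
    - [[0, 0, -3, 0, 0, 0, -1], [0, 0, -7, 0, 0, 0, -1], [0, 0, -11, 0, 0, 0, -1], [0, 0, -15, 0, 0, 0, -1], [0, 0, -18, 0, 0, 0, -1], [0, 0, -19, 0, 0, 0, -1], [0, 0, -19, 0, 0, 0, -1]]

```text
time: 30.8
tcp_pos: [0.4431, 0.1264, 0.2241]
tool_rot: [0.632, 0.775, 0.001, 0.003]
wrist_force: [-0.6, 0.3, -3.4]
gripper_width: 0.016
```

Run:
```python
from h import *
import pickle
st(); c=wrist(); save('w18',c['color'],1.5); goto(*case(.045,0),.21,91.4)
```

```text
t 30.8 tcp [0.4431 0.1264 0.2241] yaw_y 11.63 zax [ 0.005 -0.001 -1.   ] F [-0.6  0.3 -3.4] w 0.016 q [ 0.18  0.18  1.87 -0.    1.09 -0.02]
shift [-24.51   8.75   1.35] rot [ 0.     0.004 -1.392] from [0.4424 0.1263 0.2227] t 30.85
```

View pics/w18.png

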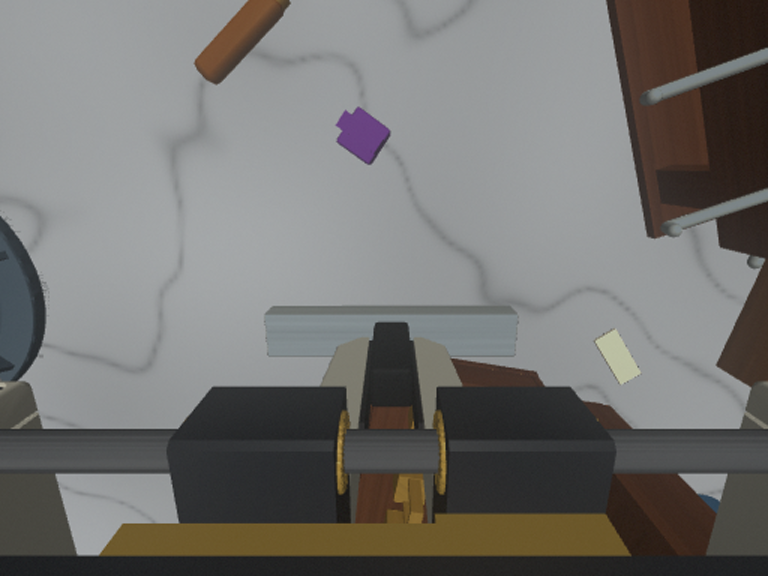

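Emit:
move_arm:
  targets:
    - [[0, 0, 0, 0, 0, -0.15, -1], [0, 0, 0, 0, 0, -0.3, -1], [0, 0, 0, 0, 0, -0.45, -1], [0, 0, 0, 0, 0, -0.6, -1], [0, 0, 0, 0, 0, -0.75, -1], [0, 0, 0, 0, 0, -0.9, -1], [0, 0, 0, 0, 0, -1.05, -1], [0, 0, 0, 0, 0, -1.2, -1]]

```text
time: 31.65
tcp_pos: [0.4415, 0.1261, 0.2205]
tool_rot: [0.081, 0.997, -0.001, -0.0]
wrist_force: [0.7, 0.2, -3.3]
gripper_width: 0.0157
```

Run:
```python
from h import *
st();goto(*case(.04,0),.21,91.1)
```

```text
t 31.65 tcp [0.4415 0.1261 0.2205] yaw_y 80.73 zax [-0.001 -0.003 -1.   ] F [ 0.7  0.2 -3.3] w 0.0157 q [ 0.18  0.18  1.87 -0.    1.09 -1.23]
shift [-16.52 -19.84   1.09] rot [-0.003 -0.001 -0.181] from [0.4415 0.1261 0.2205] t 31.65
```

Emit:
move_arm:
  targets:
    - [[-3, -4, 0, 0, 0, -0.1, -1], [-6.5, -8, 0, 0, 0, -0.18, -1], [-10, -12, 0, 0, 0, -0.18, -1], [-13, -15.5, 0, 0, 0, -0.18, -1], [-15.5, -18.5, 0.5, 0, 0, -0.18, -1], [-16.5, -19.8, 1, 0, 0, -0.18, -1], [-16.5, -19.8, 1, 0, 0, -0.18, -1], [-16.5, -19.8, 1, 0, 0, -0.18, -1]]

```text
time: 32.45
tcp_pos: [0.5715, -0.0951, 0.2093]
tool_rot: [-0.009, 1.0, -0.001, -0.002]
wrist_force: [-0.6, -0.1, -2.4]
gripper_width: 0.0157
```

Run:
```python
from h import *
st();goto(*case(.04,0),.045,91.3); c=wrist(); save('w19',c['color'],1.5)
```

```text
t 32.45 tcp [ 0.5715 -0.0951  0.2093] yaw_y 91.04 zax [-0.004 -0.002 -1.   ] F [-0.6 -0.1 -2.4] w 0.0157 q [-0.24  0.41  1.58 -0.    1.15 -1.83]
shift [-0.17 -0.1  16.43] rot [-0.001 -0.004 -0.005] from [ 0.5715 -0.0951  0.2093] t 32.45
```

View pics/w19.png

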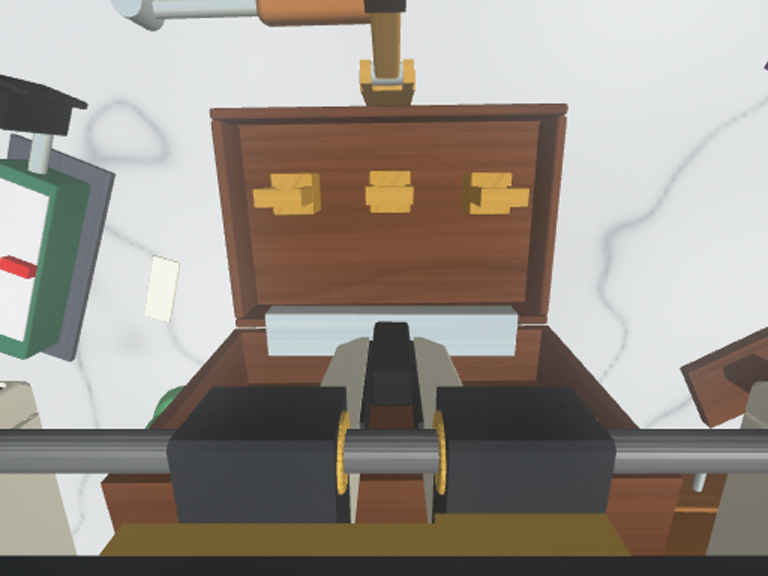

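Emit:
move_arm:
  targets:
    - [[0, -0.1, 4, 0, 0, 0, -1], [0, -0.1, 7, 0, 0, 0, -1], [0, -0.1, 10, 0, 0, 0, -1], [0, -0.1, 13, 0, 0, 0, -1], [0, -0.1, 15, 0, 0, 0, -1], [0, -0.1, 16, 0, 0, 0, -1], [0, -0.1, 16.5, 0, 0, 0, -1], [0, -0.1, 16.6, 0, 0, 0, -1]]

```text
time: 33.3
tcp_pos: [0.5714, -0.0955, 0.0444]
tool_rot: [-0.01, 1.0, -0.001, -0.001]
wrist_force: [1.0, 0.1, -3.7]
gripper_width: 0.016
```

Emit:
move_arm:
  targets:
    - [[0, 0, 0.1, 0, 0, 0, -1], [0, 0, 0.15, 0, 0, 0, -1], [0, 0, 0.15, 0, 0, 0, -0.5], [0, 0, 0.15, 0, 0, 0, -0.3], [0, 0, 0.15, 0, 0, 0, -0.3]]

```text
time: 33.8
tcp_pos: [0.5716, -0.0957, 0.0433]
tool_rot: [-0.01, 1.0, -0.001, -0.001]
wrist_force: [1.0, 0.1, 0.3]
gripper_width: 0.0314
```

Emit:
move_arm:
  targets:
    - [[0, 0, -3, 0, 0, 0, -0.3], [0, 0, -7, 0, 0, 0, -0.3], [0, 0, -11, 0, 0, 0, -0.3], [0, 0, -15, 0, 0, 0, -0.3], [0, 0, -19, 0, 0, 0, -0.3], [0, 0, -23, 0, 0, 0, -0.3], [0, 0, -25, 0, 0, 0, -0.3], [0, 0, -25, 0, 0, 0, -0.3]]

```text
time: 34.6
tcp_pos: [0.573, -0.0954, 0.2965]
tool_rot: [-0.01, 1.0, -0.002, 0.002]
wrist_force: [0.2, 0.6, -0.3]
gripper_width: 0.0333
```

Run:
```python
from h import *
import pickle
st(); c=wrist(); save('w20',c['color'],1.5);pickle.dump(c,open('w20.pkl','wb')); S=viewer.read_camera('scene');save('s20',S['color'],1.5); pickle.dump(S,open('s20.pkl','wb'))
```

```text
t 34.6 tcp [ 0.573  -0.0954  0.2965] yaw_y 91.12 zax [ 0.004 -0.003 -1.   ] F [ 0.2  0.6 -0.3] w 0.0333 q [-0.24  0.34  1.47 -0.    1.32 -1.83]
```

View pics/w20.png

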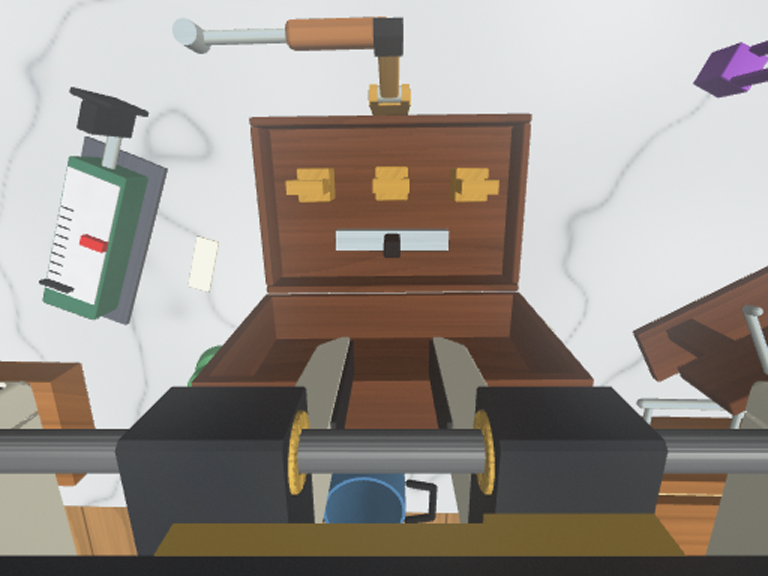

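View pics/s20.png

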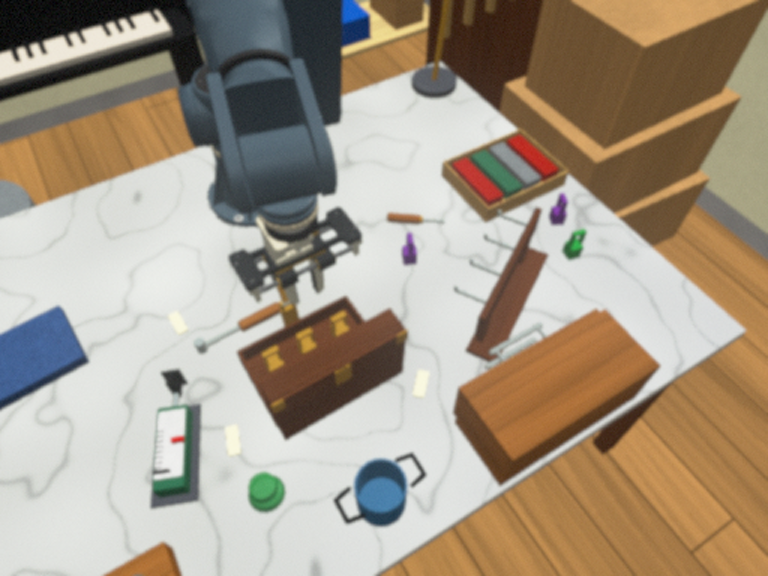

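Run:
```python
from h import *
import pickle
d=pickle.load(open('c0.pkl','rb')); T=d['top'];S=pickle.load(open('s20.pkl','rb')); c=pickle.load(open('w20.pkl','rb'))
tc=lambda u,v:(210+u/4.5,110+v/4.5)
for q in [(258,68),(692,52),(258,158),(637,143),(255,215),(630,203)]:
    print(q,onz(T,*tc(*q),.218).round(4))
print('hinge z50',onz(T,*tc(255,215),.05).round(4),onz(T,*tc(630,203),.05).round(4))
print('pot near rim/base',[(onz(T,u/1.5,v/1.5,z).round(3)) for u,v,z in [(473,152,0.0),(473,150,.05),(475,120,.08),(437,118,.07)]])
print('pot scene', onz(S,381/1.5,470/1.5,.09).round(3), tri(T,(475/1.5,98/1.5),S,(395/1.5,522/1.5)))
print('insul',[onz(T,555/1.5,182/1.5,z).round(3) for z in (.0,.06)], onz(S,265/1.5,495/1.5,.03).round(3))
print('wrist lid', [onz(c,u/1.5,v/1.5,.22).round(4) for u,v in [(190,383),(592,383)]],[onz(c,u/1.5,v/1.5,.05).round(4) for u,v in [(265,293),(520,292)]])
```

```text
(258, 68) [0.6759 0.0357 0.218 ]
(692, 52) [ 0.6831 -0.2234  0.218 ]
(258, 158) [0.6218 0.0366 0.218 ]
(637, 143) [ 0.6284 -0.1886  0.218 ]
(255, 215) [0.5877 0.0389 0.218 ]
(630, 203) [ 0.5924 -0.1832  0.218 ]
hinge z50 [0.6158 0.0315 0.05  ] [ 0.6211 -0.222   0.05  ]
pot near rim/base [array([ 0.804, -0.129,  0.   ]), array([ 0.793, -0.121,  0.05 ]), array([ 0.846, -0.122,  0.08 ]), array([ 0.854, -0.047,  0.07 ])]
pot scene [ 0.828 -0.105  0.09 ] (array([ 0.90365803, -0.12556484,  0.05165805]), np.float64(0.004822943145334625))
insul [array([ 0.737, -0.301,  0.   ]), array([ 0.723, -0.284,  0.06 ])] [ 0.743 -0.294  0.03 ]
wrist lid [array([ 0.6319, -0.2246,  0.22  ]), array([0.6264, 0.0345, 0.22  ])] [array([ 0.6233, -0.2249,  0.05  ]), array([0.6169, 0.0369, 0.05  ])]
```

Emit:
move_arm:
  targets:
    - [[0, 0, -3, 0, 0, 0, -1], [-4, 0, -3, 0, 0, 0, -1], [-8, 0, -3, 0, 0, 0, -1], [-12, 0, -3, 0, 0, 0, -1], [-14.8, 0, -3, 0, 0, 0, -1], [-14.8, 0, -3, 0, 0, 0, -1], [-14.8, 0, -3, 0, 0, 0, -1], [-14.8, 0, -3, 0, 0, 0, -1]]

```text
time: 35.5
tcp_pos: [0.719, -0.0922, 0.3216]
tool_rot: [-0.01, 1.0, -0.001, -0.002]
wrist_force: [-0.3, 0.6, 0.6]
gripper_width: 0.0005
```

Run:
```python
from h import *
st(); S=viewer.read_camera('scene');save('s21',S['color'],1.5)
```

```text
t 35.5 tcp [ 0.719  -0.0922  0.3216] yaw_y 91.11 zax [-0.003 -0.002 -1.   ] F [-0.3  0.6  0.6] w 0.0005 q [-0.19  0.63  0.97 -0.    1.55 -1.78]
```

View pics/s21.png

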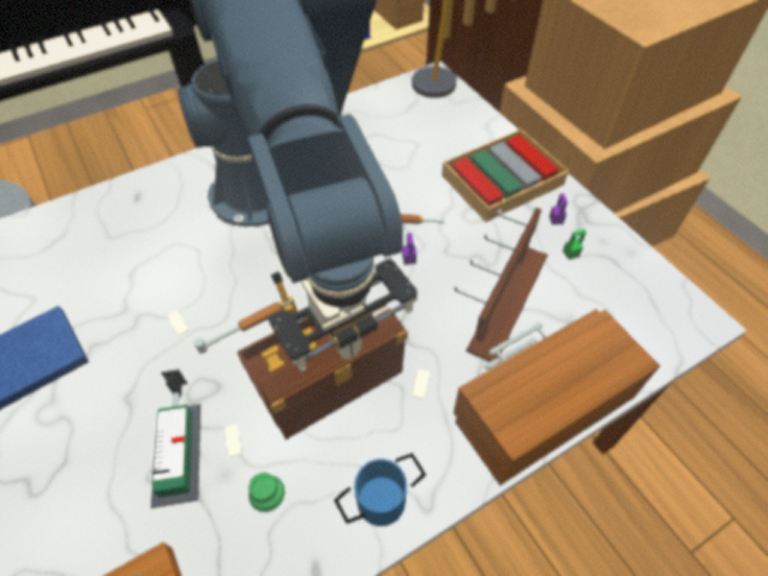

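Clear behind the lid. Descend to tip z ≈ 0.185.

Emit:
move_arm:
  targets:
    - [[0, 0, 3, 0, 0, 0, -1], [0, 0, 6, 0, 0, 0, -1], [0, 0, 9, 0, 0, 0, -1], [0, 0, 12, 0, 0, 0, -1], [0, 0, 13.6, 0, 0, 0, -1], [0, 0, 13.6, 0, 0, 0, -1]]

```text
time: 36.15
tcp_pos: [0.7175, -0.0924, 0.1845]
tool_rot: [-0.01, 1.0, -0.001, -0.003]
wrist_force: [-0.1, -0.6, -0.4]
gripper_width: 0.0005
```

Emit:
move_arm:
  targets:
    - [[1, 0, 0, 0, 0, 0, -1], [2, 0, 0, 0, 0, 0, -1], [3, 0, 0, 0, 0, 0, -1], [4, 0, 0, 0, 0, 0, -1], [5, 0, 0, 0, 0, 0, -1], [6, 0, 0, 0, 0, 0, -1], [7, 0, 0, 0, 0, 0, -1], [8, 0, 0, 0, 0, 0, -1]]

```text
time: 36.95
tcp_pos: [0.6399, -0.0945, 0.1895]
tool_rot: [-0.01, 1.0, -0.002, 0.002]
wrist_force: [6.1, -0.0, 9.1]
gripper_width: 0.0003
```

Run:
```python
from h import *
st(); S=viewer.read_camera('scene');save('s22',S['color'][150:320,130:300],3.4)
```

```text
t 36.95 tcp [ 0.6399 -0.0945  0.1895] yaw_y 91.09 zax [ 0.004 -0.003 -1.   ] F [ 6.1 -0.   9.1] w 0.0003 q [-0.22  0.55  1.41 -0.    1.17 -1.81]
```

View pics/s22.png

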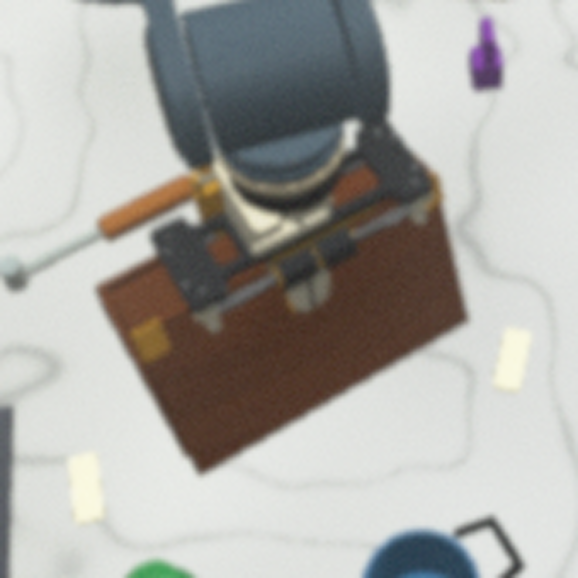

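Lid moves with low force. Continue.

Emit:
move_arm:
  targets:
    - [[1, 0, 0.3, 0, 0, 0, -1], [2, 0, 0.5, 0, 0, 0, -1], [3, 0, 0.5, 0, 0, 0, -1], [4, 0, 0.5, 0, 0, 0, -1], [5, 0, 0.5, 0, 0, 0, -1], [6, 0, 0.5, 0, 0, 0, -1], [7, 0, 0.5, 0, 0, 0, -1], [8, 0, 0.5, 0, 0, 0, -1]]

```text
time: 37.8
tcp_pos: [0.5577, -0.096, 0.1841]
tool_rot: [-0.009, 1.0, -0.001, 0.001]
wrist_force: [2.3, 0.7, 0.0]
gripper_width: 0.0003
```

Run:
```python
from h import *
st(); S=viewer.read_camera('scene');save('s23',S['color'][150:320,130:300],3.4)
```

```text
t 37.8 tcp [ 0.5577 -0.096   0.1841] yaw_y 91.08 zax [ 0.002 -0.003 -1.   ] F [2.3 0.7 0. ] w 0.0003 q [-0.25  0.42  1.65 -0.    1.08 -1.84]
```

View pics/s23.png

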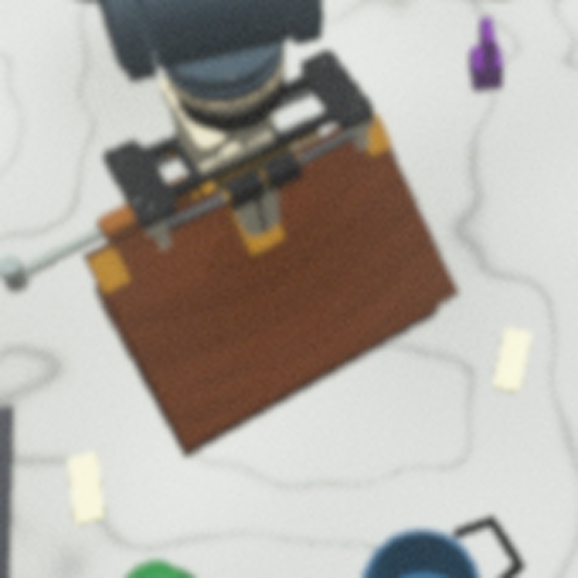

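Emit:
move_arm:
  targets:
    - [[0.8, 0, 1.2, 0, 0, 0, -1], [1.6, 0, 2.4, 0, 0, 0, -1], [2.4, 0, 3.5, 0, 0, 0, -1], [3.2, 0, 4.6, 0, 0, 0, -1], [4, 0, 5.7, 0, 0, 0, -1], [4.6, 0, 6.6, 0, 0, 0, -1], [5.2, 0, 7.3, 0, 0, 0, -1], [5.2, 0, 7.5, 0, 0, 0, -1]]

```text
time: 38.65
tcp_pos: [0.5034, -0.097, 0.1082]
tool_rot: [-0.009, 1.0, -0.001, -0.001]
wrist_force: [-2.7, 0.5, 3.8]
gripper_width: 0.0002
```

Run:
```python
from h import *
st()
```

```text
t 38.65 tcp [ 0.5034 -0.097   0.1082] yaw_y 91.07 zax [-0.001 -0.002 -1.   ] F [-2.7  0.5  3.8] w 0.0002 q [-0.28  0.43  1.85 -0.    0.86 -1.87]
```

Emit:
move_arm:
  targets:
    - [[0, 0, 0.2, 0, 0, 0, -1], [0, 0, 0.3, 0, 0, 0, -1], [0, 0, 0.4, 0, 0, 0, -1], [0, 0, 0.5, 0, 0, 0, -1], [0, 0, 0.6, 0, 0, 0, -1], [0, 0, 0.6, 0, 0, 0, -1]]

```text
time: 39.25
tcp_pos: [0.5033, -0.0969, 0.105]
tool_rot: [-0.01, 1.0, -0.001, -0.001]
wrist_force: [-17.4, 2.9, 40.8]
gripper_width: 0.0004
```

Emit:
move_arm:
  targets:
    - [[0, 0, -4, 0, 0, 0, -1], [0, 0, -8, 0, 0, 0, -1], [0, 0, -12, 0, 0, 0, -1], [3, 0, -16, 0, 0, 0, -1], [7, 0, -16, 0, 0, 0, -1], [10, 0, -16, 0, 0, 0, -1], [13.2, 0, -16, 0, 0, 0, -1], [13.2, 0, -16, 0, 0, 0, -1]]

```text
time: 40.05
tcp_pos: [0.3694, -0.0988, 0.2655]
tool_rot: [-0.009, 1.0, -0.001, -0.001]
wrist_force: [0.7, 0.3, 0.9]
gripper_width: 0.0004
```

Run:
```python
from h import *
import pickle
st(); c=wrist(); S=viewer.read_camera('scene');T=viewer.read_camera('top');save('s24',S['color'][150:320,130:300],3.4); save('t24',T['color'][100:260,230:400],3.4);save('w24',c['color'],1.5)
pickle.dump((S,T,c),open('c24.pkl','wb'))
```

```text
t 40.05 tcp [ 0.3694 -0.0988  0.2655] yaw_y 91.06 zax [-0.001 -0.003 -1.   ] F [0.7 0.3 0.9] w 0.0004 q [-0.38 -0.02  1.98 -0.    1.18 -1.97]
```

View pics/s24.png

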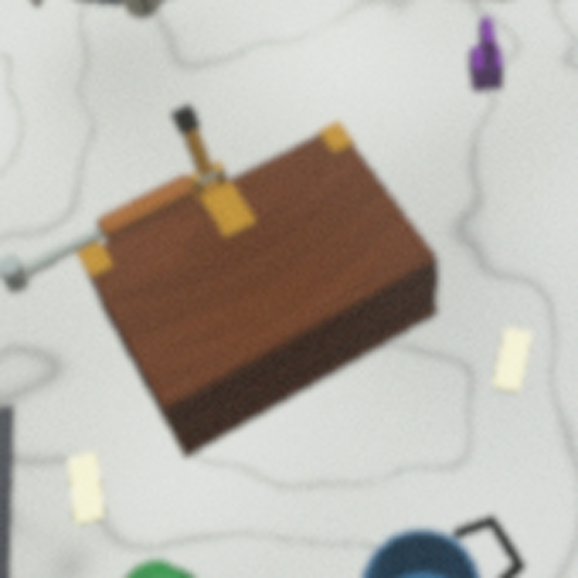

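View pics/w24.png

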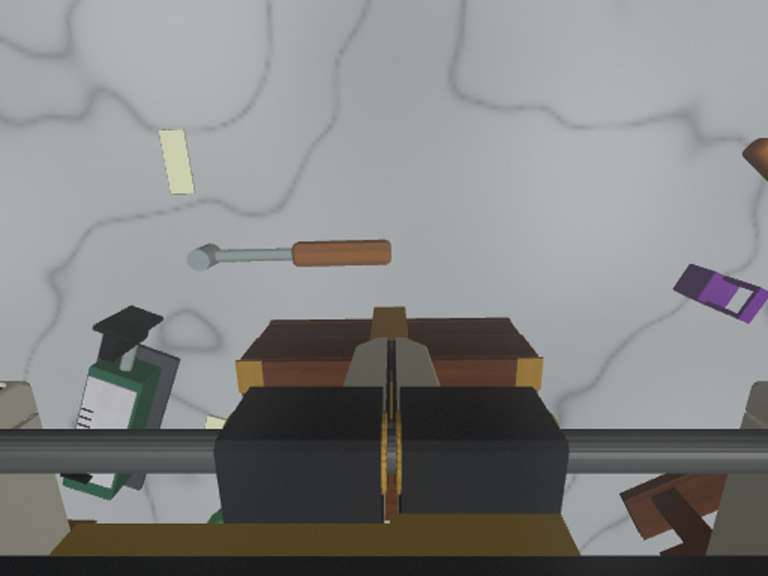

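Emit:
move_arm:
  targets:
    - [[0.3, 0, 3, 0, 0, 0, -1], [0.3, 0, 6, 0, 0, 0, -1], [0.3, 0, 9, 0, 0, 0, -1], [0.3, 0, 11, 0, 0, 0, -1], [0.3, 0, 11.3, 0, 0, 0, -1], [0.3, 0, 11.3, 0, 0, 0, -1]]

```text
time: 40.8
tcp_pos: [0.3699, -0.0996, 0.1526]
tool_rot: [-0.01, 1.0, -0.001, -0.001]
wrist_force: [0.7, -0.7, 0.3]
gripper_width: 0.0003
```

Emit:
move_arm:
  targets:
    - [[-1, 0, 0, 0, 0, 0, -1], [-2, 0, 0, 0, 0, 0, -1], [-3, 0, 0, 0, 0, 0, -1], [-4, 0, 0, 0, 0, 0, -1], [-5, 0, 0, 0, 0, 0, -1], [-6, 0, 0, 0, 0, 0, -1], [-6.5, 0, 0, 0, 0, 0, -1], [-6.5, 0, 0, 0, 0, 0, -1]]

```text
time: 41.6
tcp_pos: [0.4356, -0.0983, 0.1524]
tool_rot: [-0.01, 1.0, -0.001, -0.0]
wrist_force: [-0.4, -0.7, -0.4]
gripper_width: 0.0004
```

Run:
```python
from h import *
st(); S=viewer.read_camera('scene');save('s25',S['color'][150:320,130:300],3.4)
```

```text
t 41.6 tcp [ 0.4356 -0.0983  0.1524] yaw_y 91.12 zax [-0.001 -0.002 -1.   ] F [-0.4 -0.7 -0.4] w 0.0004 q [-0.32  0.26  1.97 -0.    0.91 -1.91]
```

View pics/s25.png

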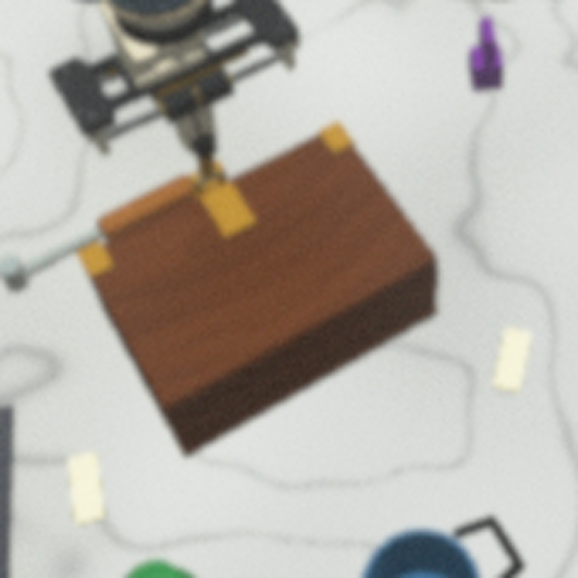

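Emit:
move_arm:
  targets:
    - [[-0.8, 0, 0, 0, 0, 0, -1], [-1.6, 0, 0, 0, 0, 0, -1], [-2.4, 0, 0, 0, 0, 0, -1], [-3.2, 0, 0, 0, 0, 0, -1], [-4, 0, 0.4, 0, 0, 0, -1], [-4.6, 0, 1, 0, 0, 0, -1], [-5, 0, 1.8, 0, 0, 0, -1], [-5.2, 0, 2.4, 0, 0, 0, -1]]

```text
time: 42.45
tcp_pos: [0.4882, -0.0974, 0.1277]
tool_rot: [-0.01, 1.0, -0.001, 0.0]
wrist_force: [0.7, 0.6, 2.1]
gripper_width: 0.0007
```

Run:
```python
from h import *
st(); S=viewer.read_camera('scene');save('s26',S['color'][150:320,130:300],3.4)
```

```text
t 42.45 tcp [ 0.4882 -0.0974  0.1277] yaw_y 91.12 zax [ 0.001 -0.003 -1.   ] F [0.7 0.6 2.1] w 0.0007 q [-0.29  0.38  1.87 -0.    0.89 -1.88]
```

View pics/s26.png

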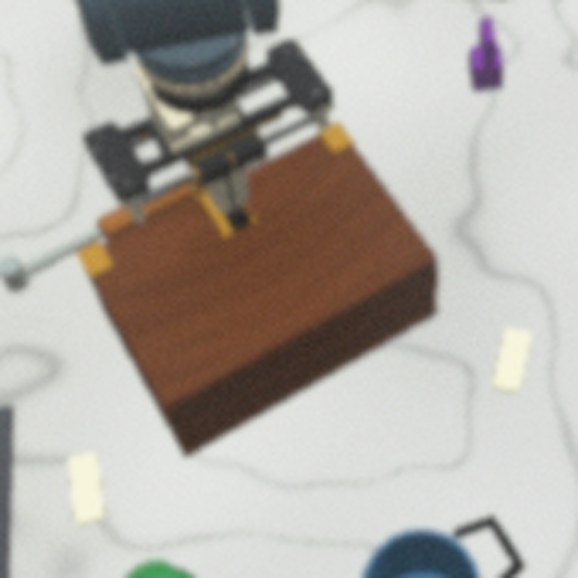

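Arm is leaning over the lid; press down in small steps.

Emit:
move_arm:
  targets:
    - [[0, 0, 0.3, 0, 0, 0, -1], [0, 0, 0.6, 0, 0, 0, -1], [0, 0, 0.8, 0, 0, 0, -1], [0, 0, 1, 0, 0, 0, -1], [0, 0, 1, 0, 0, 0, -1]]

```text
time: 43.0
tcp_pos: [0.488, -0.0975, 0.1172]
tool_rot: [-0.01, 1.0, -0.001, 0.0]
wrist_force: [2.1, 0.1, 2.5]
gripper_width: 0.0008
```

Emit:
move_arm:
  targets:
    - [[0, 0, 0.1, 0, 0, 0, -1], [0, 0, 0.2, 0, 0, 0, -1], [0, 0, 0.3, 0, 0, 0, -1], [0, 0, 0.3, 0, 0, 0, -1]]

```text
time: 43.4
tcp_pos: [0.4882, -0.0975, 0.1165]
tool_rot: [-0.01, 1.0, -0.001, 0.001]
wrist_force: [-9.6, 3.1, 32.1]
gripper_width: 0.0003
```

Emit:
move_arm:
  targets:
    - [[0, 0, -3, 0, 0, 0, -1], [0, 0, -8, 0, 0, 0, -1], [0, 0, -13, 0, 0, 0, -1], [5, 0, -16, 0, 0, 0, -1], [10, 0, -18, 0, 0, 0, -1], [14, 0, -18, 0, 0, 0, -1], [18, 0, -18, 0, 0, 0, -1], [18, 0, -18, 0, 0, 0, -1]]

```text
time: 44.2
tcp_pos: [0.3045, -0.1, 0.2962]
tool_rot: [-0.009, 1.0, -0.002, 0.0]
wrist_force: [-0.1, -0.2, 0.5]
gripper_width: 0.0004
```

Run:
```python
from h import *
import pickle
st(); S=viewer.read_camera('scene');T=viewer.read_camera('top');save('s27',S['color'],1.5); save('s27c',S['color'][180:320,130:300],4.2); save('t27',T['color'],1.5)
pickle.dump((S,T),open('c27.pkl','wb'))
```

```text
t 44.2 tcp [ 0.3045 -0.1     0.2962] yaw_y 91.04 zax [ 0.001 -0.003 -1.   ] F [-0.1 -0.2  0.5] w 0.0004 q [-0.46 -0.19  2.05 -0.    1.28 -2.05]
```

View pics/s27.png

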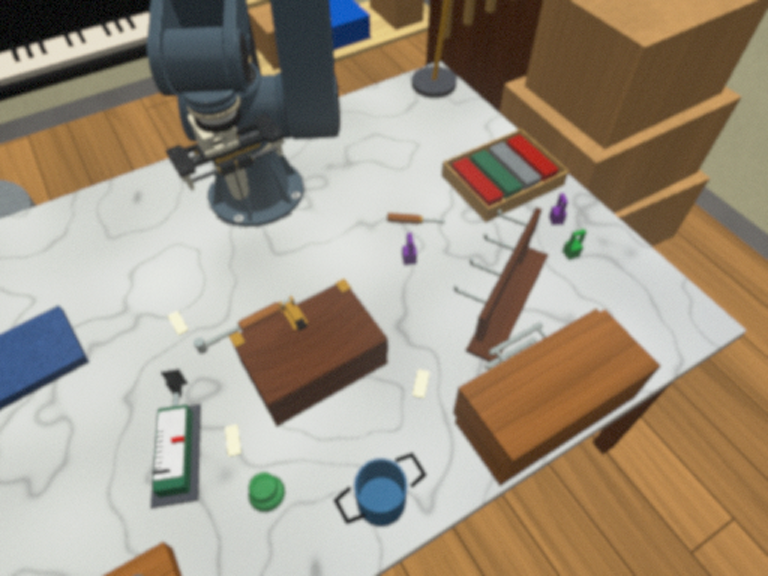

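View pics/s27c.png

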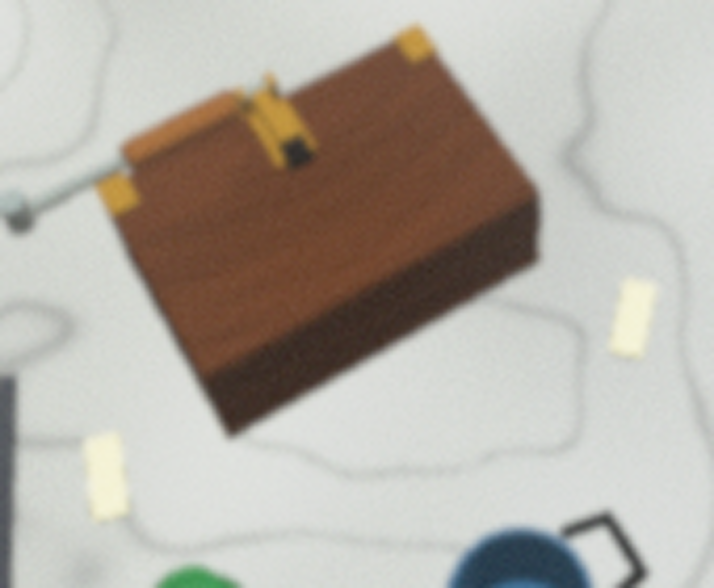

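View pics/t27.png

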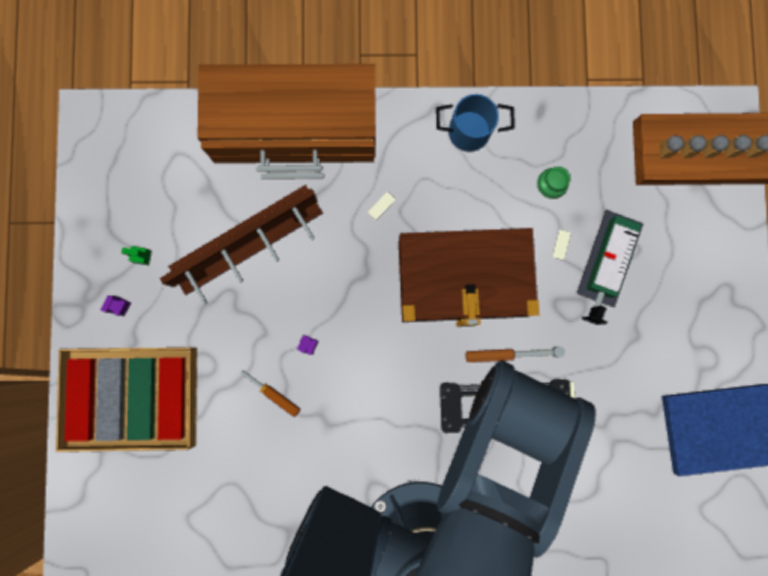

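Run:
```python
from h import *
import pickle
S,T=pickle.load(open('c27.pkl','rb'))
print(tri(T,(470/1.5,289/1.5),S,(130+297/4.2,180+152/4.2)))
# lid corner heights: front-left (top img) brass corners / back corners
print(tri(T,(400/1.5,234/1.5),S,(130+535/4.2,180+190/4.2)),tri(T,(531/1.5,229/1.5),S,(130+203/4.2,180+375/4.2)))
print(tri(T,(403/1.5,321/1.5),S,(130+415/4.2,180+27/4.2)),tri(T,(538/1.5,316/1.5),S,(130+98/4.2,180+182/4.2)))
print(job.finish_job())
```

```text
(array([ 0.50323094, -0.09743982,  0.10950124]), np.float64(0.0024434920162716865))
(array([0.61261025, 0.03386518, 0.10077244]), np.float64(0.0004075321031769148)) (array([ 0.61995683, -0.22225429,  0.09915932]), np.float64(0.0008093824736653101))
(array([0.44339058, 0.03036243, 0.09985181]), np.float64(0.0006575798328314137)) (array([ 0.45002457, -0.22732995,  0.10436649]), np.float64(0.0035111742805877346))
the job is handed in; nothing more can be done
None
```

The job is done and handed in at about 44 s of the 210 s allowed; no verdict is reported.

- **Gauge:** I drew the slide out about 57 mm. The pointer stood within about 1.5 mm of the red band's centre for at least 2.5 s. The slide then went back, and the last picture shows the pointer at the home mark.
- **Packing:** Three brass weights were on the rack and the fourth peg was empty. All three stand in the case with the levelling bar behind them, as the wrist picture showed before I shut the lid.
- **Lid and clamp:** The last check put the lid's four top corners at 99–104 mm, level within the roughly 5 mm that measurement can resolve, where 105 mm is shut. The fingers stopped at 105 mm on the lid. The clamp tip measured 110 mm high, with the arm lying flat on the lid and pointing to case +x.
- **Left alone:** In the last pictures the awl, tuning lever, key tops (one partly hidden by the arm in the top view), glass insulator and the green and purple look-alikes lie where they were.

The wrist force reached about 44 N while pressing the lid and about 34 N while pressing the clamp. Both times only the fingertips were pressing, but the lid figure is above 40 N, the limit for the arm and gripper body. I have no separate reading of the body's contact force. Apart from the small lid-corner offset, no check failed or disagreed.

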